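# Fit the sorting cups to the table rail

### The arm

A 7-joint arm with a two-finger parallel gripper is mounted at the origin on the work surface. World frame = base frame: x ahead of the robot, y to its left, z up, the work surface at z = 0. Lengths are in mm, angles in rad, forces in N, time in s.
With the tool pointing down it reaches from about 400 to 875 mm from the base axis. Payload 19.3 kg.
Tool frame: the origin (TCP) lies on the mounting face of the last link; the fingertips stand 173 mm ahead of it and the grasp point (between the pads) lies 155 mm ahead of it (env.hold_point_z is the distance from the TCP to the grasp point, in mm); x points along the fingers, y is the direction in which the jaws open and shut, and the axes are right-handed (so a half turn about x gives the same grasp; the last joint's range is limited). The gripper opens to 85 mm and grips with 20 to 120 N. Pads are 22 mm wide; open, the fingers measure 114 mm over their backs; the gripper's body (76 mm by 85 mm) begins 54 mm behind the grasp point. The pads swing forward as they close: fully open they stand 13 mm farther back than shut.
Start: joints at [-1.318, 0.521, -0.036, 1.599, 0.021, 1.021, -0.113], TCP at [198.284, 592.708, 404.691] pointing down, gripper open.
Joint ranges: [-2.91, 2.91], [-0.3, 2.13], [-1.5, 1.42], [0.17, 2.43], [-1.26, 4.41], [0.16, 1.93], [-2.52, 2.52]. Speed limits (rad/s): [1.89, 1.89, 2.39, 2.39, 3.01, 3.01, 3.01].

### API

Orientations are given as [roll, pitch, yaw] about the fixed x, y, z axes, in that order (R = Rz(yaw) Ry(pitch) Rx(roll)).
In Python, from cell import env gives the robot as it stands. The module is installed in compiled form; this text tells all that it offers.
- The arm moves only by the shell command python3 -m jog 'ROWS' [OPENING] [FORCE]. ROWS is JSON, one flat list of numbers, 6 for each row, row after row: the shift along the world's x, y, z in cm, then the turn, a rotation vector about the world's x, y, z in degrees. A call has 1 to 5 rows; each row shifts and turns the commanded pose from where the row before left it; what a row does not reach is not made up. A row lasts 1/12 s, in which the tool goes at most 41.7 mm and 7.16 degrees, less where a joint would pass 70% of its speed; a pose out of reach is approached as far as the arm can. A call with a gripper value outside its range is refused whole. OPENING is the gripper command: -1 is fully open, 1 is shut, values between are in proportion, set as the call begins (- or left out, the last holds). The fingers move at their own pace and stop on an object; FORCE is the grip in N (left out, the last holds). Time passes only in rows, so rows that do not move let the fingers close. It gives the time, the measured TCP pose, the force and the opening at its end, in the units of the state.
- env.read_state(): the state, without advancing time (a new reading comes with each control period).
- env.grab_frame(name): name is "scene" or "side" or "wrist"; returns a dict with "image" (420x560x3 uint8, blue, green, red), "z_map" (420x560 float32, mm along the optical axis (not along the pixel's ray), 0 where there is no reading), "fx", "fy", "cx", "cy" (pixels), "rvec" (rotation vector, rad) and "tvec" (3), from world to camera coordinates, as OpenCV has them. Camera axes: x right, y down, z forward; pixel columns grow to the right and rows downward; lengths in mm; the calibration is good to about 2 mm. A picture is of the moment at which its call begins.
- env.sign_off(): hands the job in, once; it reports no verdict.
The state is a dict: "clock": time; "joint_pos": joint angles; "qvel": joint speeds; "tau": joint torques, N m; "position": TCP position; "eef_rot": TCP orientation; "ft_force": force on the tool from outside, world axes, zero at the start; "moment": the same for the moment, N m; "opening": finger opening in mm.
Only numpy, scipy, OpenCV 4.12 (cv2) and the standard library are available. Lean on these libraries where they do the work, as an engineer would, in place of code of your own. Each camera call takes 0.05 s, during which the arm holds its last target. There are 200 camera calls.

### The job

Set up the sorting rail for the next session: swing the steel gate strap out of the way, slide every cup carrier that is on the table onto the dovetail from its open end, fully onto the rail and with its knob on the robot's side (the rail's knob side), and turn each carrier's knob clockwise until it is firmly tight. When all of them are clamped, swing the strap back across the end until its slot is fully home on the second bolt. Leave the other things on the table where they are.

Things in the scene. Friction and masses are not known exactly. Their poses are not given: they have to be found in the camera images.
- rail: fixed plywood board 300 x 124 x 10 mm with an aluminium dovetail. Origin: centre of the underside; x: direction in which carriers slide on; y: knob side, towards the robot. Dovetail from x = -60 mm (open end) to +131 mm (blue stop block, 24 mm high): 12 mm high, 22 mm wide at its foot, 32 at its top. From x = -150 to -60 mm the board is a flat landing on which to set a carrier in line.
- pivot_bolt (a point): axis of the pivot bolt (far side, rail x -76, y -48 mm) at the height of the strap's middle, 12.5 mm above the table. Shank 10 mm, head 18 mm across, head's top 23 mm above the table
- hook_bolt (a point): axis of the second bolt (robot side, rail x -76, y +48 mm), same size and height; the strap's slot must end round it
- strap_post (a point): middle of the red round post, 14 mm thick, 15 to 53 mm above the table, on the flat steel gate strap, 50 mm from its pivot hole. The strap's x points from the pivot to the slotted end. Along the rail's +y it is shut (gate in front of the dovetail's open end); along the rail's -x it is clear of the landing. It starts 25 to 60 degrees short of clear; friction holds it where left
- strap_slot (a point): seat of the strap's slot, 96 mm from the pivot hole, half-way through the strap. Slot 14 mm wide, cut 17.5 mm in from the strap's -y edge (the edge that leads when shutting): it slips under the hook bolt's head from the side
- red_cup (a point): centre of the red rigid square cup (40 x 40 mm outside, 36 mm tall) fixed on its aluminium carrier; 52 mm above the carrier's underside, rim at 70 mm. x: along the carrier's groove; y: towards its knob. May be absent
- red_knob (a point): red carrier's clamp knob, on its vertical axis, 65 mm to the carrier's +y, 61 mm above its underside. Black bar grip 30 mm long (this point's x axis, turns with the knob), 12 mm thick, top 11 mm above this point; below it a 28 mm disc, top 21 mm below this point
- knob_red (a joint): red clamp knob angle, rad: 0 loose, grows clockwise seen from above; a brass jaw bites on the dovetail from about 0.9, firm from 1.2, hard stop at 1.6. Takes up to about 0.2 N m; stays where it is left. Starts at 0 to 0.3
- yellow_cup (a point): centre of the yellow rigid square cup (40 x 40 mm outside, 36 mm tall) fixed on its aluminium carrier; 52 mm above the carrier's underside, rim at 70 mm. x: along the carrier's groove; y: towards its knob. May be absent
- yellow_knob (a point): yellow carrier's clamp knob, on its vertical axis, 65 mm to the carrier's +y, 61 mm above its underside. Black bar grip 30 mm long (this point's x axis, turns with the knob), 12 mm thick, top 11 mm above this point; below it a 28 mm disc, top 21 mm below this point
- knob_yellow (a joint): yellow clamp knob angle, rad: 0 loose, grows clockwise seen from above; a brass jaw bites on the dovetail from about 0.9, firm from 1.2, hard stop at 1.6. Takes up to about 0.2 N m; stays where it is left. Starts at 0 to 0.3
- blue_cup (a point): centre of the blue rigid square cup (40 x 40 mm outside, 36 mm tall) fixed on its aluminium carrier; 52 mm above the carrier's underside, rim at 70 mm. x: along the carrier's groove; y: towards its knob. May be absent
- blue_knob (a point): blue carrier's clamp knob, on its vertical axis, 65 mm to the carrier's +y, 61 mm above its underside. Black bar grip 30 mm long (this point's x axis, turns with the knob), 12 mm thick, top 11 mm above this point; below it a 28 mm disc, top 21 mm below this point
- knob_blue (a joint): blue clamp knob angle, rad: 0 loose, grows clockwise seen from above; a brass jaw bites on the dovetail from about 0.9, firm from 1.2, hard stop at 1.6. Takes up to about 0.2 N m; stays where it is left. Starts at 0 to 0.3
- mug: bystander to be left alone: blue mug, 76 mm across, 85 mm tall; origin under its centre
- bean_jar: bystander to be left alone: amber jar with a green cap, 64 mm across, 85 mm tall; origin under its centre
- wood_block: bystander to be left alone: wooden block 60 x 40 x 40 mm; origin under its centre
- stack_cone: bystander to be left alone: green stacking peg on a 64 mm foot, 78 mm tall; origin under its centre
- strap: the gate strap, a bar 127 x 24 x 5 mm lying flat on the board, its 13 mm hole loose round the pivot bolt; origin at the hole's centre, underside; axes as strap_post
- carrier_red: the red carrier, 54 mm long (x) and 60 mm wide (y), 0.2 to 0.35 kg, upright on the table; origin: centre of its underside. Underneath, along x, a dovetail groove with 1.5 mm clearance each side and above. A bracket on the +y side carries its clamp knob, reaching 80 mm from the centre. May be absent
- carrier_yellow: the yellow carrier, 54 mm long (x) and 60 mm wide (y), 0.2 to 0.35 kg, upright on the table; origin: centre of its underside. Underneath, along x, a dovetail groove with 1.5 mm clearance each side and above. A bracket on the +y side carries its clamp knob, reaching 80 mm from the centre. May be absent
- carrier_blue: the blue carrier, 54 mm long (x) and 60 mm wide (y), 0.2 to 0.35 kg, upright on the table; origin: centre of its underside. Underneath, along x, a dovetail groove with 1.5 mm clearance each side and above. A bracket on the +y side carries its clamp knob, reaching 80 mm from the centre. May be absent
- rail_mouth (a point): middle of the dovetail's open end, on the board's top face (10 mm above the table), axes as the board. The dovetail's first 20 mm here are tapered as a lead-in, 4 mm narrower each side at the tip
Things that resemble listed ones, but are neither listed nor needed, are in the scene too. What is meant by the strap is not pink, and is the larger of those in its own colour.

How it is judged:
By the outcome, as a careful person would: the job done as asked, in the order asked, and still so for the second after the job is handed in, with the robot touching nothing.
Of carrier_red, carrier_yellow, carrier_blue only 2 to 3 are there at a start; the rules pass over those that are not, and their reading is None.
At some moment in a run one of carrier_red, carrier_yellow, carrier_blue may be knocked a few centimetres aside while the robot is not near it.
It also fails if it takes over 210 s, if anything falls off the work surface, if the arm or the gripper's body presses on something with over 40 N, if the wrist force passes 120 N, or if a joint passes its speed limit or range.

## Working session

There is one attempt and no reset: what is moved stays moved. The work goes in short steps, Python scripts to look and compute and a shell command to move; the robot and the scene stay as the last step left them, time stands still between calls to the robot, and variables do not carry over. Pictures are saved under pics/ and viewed, about 12 in all and at most 16, crops included, and the job is handed in when it is done.

```bash
mkdir -p pics
cat > h.py <<'E'
import numpy as np, cv2
from cell import env
from scipy.spatial.transform import Rotation as R
def grab(n,save=None):
    f=env.grab_frame(n)
    if save: cv2.imwrite('pics/%s.png'%save,f['image'])
    np.savez('/tmp/%s.npz'%n,**{k:f[k] for k in f}); return f
def load(n): return dict(np.load('/tmp/%s.npz'%n))
def world(f):
    z=f['z_map'].astype(float);h,w=z.shape
    u,v=np.meshgrid(np.arange(w),np.arange(h))
    P=np.stack([(u-f['cx'])/f['fx']*z,(v-f['cy'])/f['fy']*z,z],-1)
    M=cv2.Rodrigues(np.array(f['rvec'],float))[0]
    W=(P-np.array(f['tvec'],float).ravel())@M
    W[z==0]=np.nan; return W
def proj(f,p):
    q,_=cv2.projectPoints(np.array(p,float).reshape(-1,3),np.array(f['rvec'],float),np.array(f['tvec'],float),np.array([[f['fx'],0,f['cx']],[0,f['fy'],f['cy']],[0,0,1.]],float),None)
    return q.reshape(-1,2)
def top(fs,x0,x1,y0,y1,s=1.0):
    """height+color ortho map: px per mm s; col = (y1-y)*s, row=(x1-x)*s (robot looks up)"""
    H=np.full((int((x1-x0)*s),int((y1-y0)*s)),-1.);C=np.zeros(H.shape+(3,),np.uint8)
    for f in fs:
        W=world(f).reshape(-1,3);I=f['image'].reshape(-1,3)
        ok=~np.isnan(W[:,0])&(W[:,2]<200);W=W[ok];I=I[ok];o=np.argsort(W[:,2]);W=W[o];I=I[o]
        r=((x1-W[:,0])*s).astype(int);c=((y1-W[:,1])*s).astype(int)
        k=(r>=0)&(r<H.shape[0])&(c>=0)&(c<H.shape[1]);r,c,I,z=r[k],c[k],I[k],W[k,2]
        b=z>H[r,c]; H[r[b],c[b]]=z[b];C[r[b],c[b]]=I[b]
    return H,C
E
python3 - <<'E'
from h import *
a=grab('scene','scene0');b=grab('side','side0');c=grab('wrist','wrist0')
cv2.imwrite('pics/m0.png',np.hstack([cv2.resize(x['image'],None,fx=.7,fy=.7) for x in(a,b)]))
for f in(a,b,c):
    M=cv2.Rodrigues(f['rvec'])[0];print((-M.T@f['tvec'].ravel()).round(),f['fx'])
print(env.read_state())
E
```

```text
[1204.  -61.  933.] 409.60864625287496
[ 434. -765.  572.] 396.0989635850182
[123. 618. 375.] 301.47023608830006
{'clock': 0.15, 'joint_pos': array([-1.3181743 ,  0.52186106, -0.0362919 ,  1.5998557 ,  0.02118617,
        1.02107221, -0.11281902]), 'qvel': array([ 0.00018701, -0.00208619,  0.0009041 , -0.00019034,  0.00120276,
        0.00034427,  0.00012339]), 'tau': array([ 3.07169925e-03, -9.27392650e+01,  1.98118776e+00, -3.70051181e+01,
        1.80326082e-02,  6.37263613e-03, -6.02731211e-05]), 'position': array([198.28052874, 592.61463973, 404.27591899]), 'eef_rot': array([-1.49850795,  1.56998438, -1.82139974]), 'ft_force': array([-0.35571516,  0.24256878,  0.36644787]), 'moment': array([ 0.02147929, -0.00578106,  0.00932232]), 'opening': 85.25779899250489}
```

View pics/scene0.png

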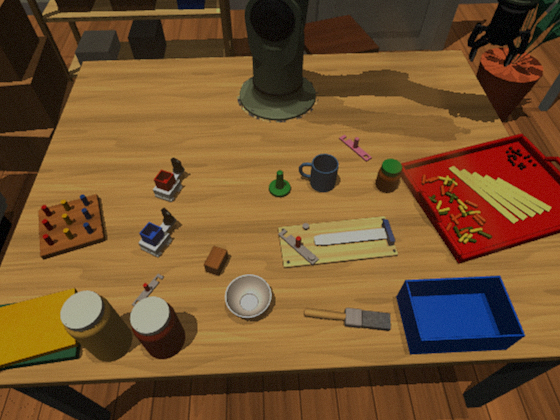

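View pics/side0.png

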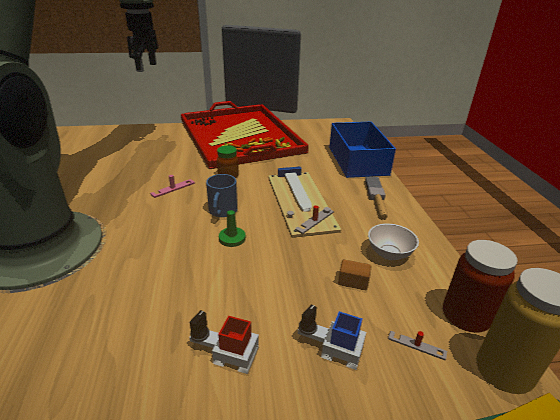

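The red carrier is at scene (168,183) and the blue one at (155,235). No yellow carrier is visible. The rail is at (340,240), with its open end on the left and its knob side towards the robot. There are three strap candidates in the scene image:
- (298,246): grey, large, with a red post, lying on the board.
- (148,290): grey and smaller, loose on the table.
- (355,147): pink.

The one on the board fits the description. I'll measure it and confirm it in a crop.

Run:
```python
from h import *
a,b=load('scene'),load('side')
for n,f in(('scene',a),('side',b)):
    W=world(f);z=W[...,2];X=W[...,0];Y=W[...,1];I=f['image'];hsv=cv2.cvtColor(I,cv2.COLOR_BGR2HSV)
    print(n,'table z',np.nanmedian(z[(X>500)&(X<550)&(Y>-150)&(Y<-100)]))
    reg=(X>520)&(X<800)&(Y>-130)&(Y<300)
    m=reg&(z>6)&(z<14)
    n_,l,st,ct=cv2.connectedComponentsWithStats(m.astype(np.uint8));
    for i in range(1,n_):
        if st[i,4]>150:
            p=W[l==i][:,:2].astype(np.float32);print(' board',st[i,4],cv2.minAreaRect(p), np.median(z[l==i]))
    m=reg&(z>17)&(z<26); 
    n_,l,st,ct=cv2.connectedComponentsWithStats(m.astype(np.uint8))
    for i in range(1,n_):
        if st[i,4]>20:
            p=W[l==i][:,:2].astype(np.float32);print(' z17-26',st[i,4],cv2.minAreaRect(p),ct[i].round())
    red=((hsv[...,0]<8)|(hsv[...,0]>172))&(hsv[...,1]>130)&(hsv[...,2]>60)
    blue=(abs(hsv[...,0].astype(int)-115)<12)&(hsv[...,1]>130)&(hsv[...,2]>50)
    for nm,mm in(('red',red),('blue',blue)):
        mm=mm&(X>350)&(X<900)&(Y>-500)&(Y<250)&(z>12)
        n_,l,st,ct=cv2.connectedComponentsWithStats(mm.astype(np.uint8))
        for i in range(1,n_):
            if st[i,4]>12:
                q=W[l==i];print(nm,ct[i].round(),st[i,4],q.min(0).round(),q.max(0).round(),np.median(q,0).round(),cv2.minAreaRect(q[q[:,2]>60][:,:2].astype(np.float32)) if (q[:,2]>60).sum()>4 else '')
H,C=top([a,b],500,800,-150,250,2)
cv2.imwrite('pics/rail.png',C)
H,C=top([a],380,780,-480,-180,1.5)
A=a['image'][140:320,100:400];cv2.imwrite('pics/cropA.png',cv2.resize(A,None,fx=2.6,fy=2.6,interpolation=cv2.INTER_CUBIC))
```

```text
scene table z 2.0889555355879565
 board 2843 ((626.172119140625, 126.60134887695312), (132.51246643066406, 300.6689758300781), 4.772074222564697) 11.677595286912853
 board 254 ((778.1024780273438, -102.28999328613281), (53.413818359375, 43.70552062988281), 89.88459014892578) 8.993440705856322
 z17-26 688 ((620.09375, 162.44029235839844), (58.962928771972656, 192.28317260742188), 3.465278148651123) [351. 236.]
 z17-26 133 ((655.9833374023438, 33.02545928955078), (95.09274291992188, 23.13934898376465), 39.21721649169922) [304. 251.]
 z17-26 152 ((765.6751098632812, -92.02631378173828), (75.72613525390625, 31.45462989807129), 56.64095687866211) [254. 288.]
red [164. 178.] 106 [ 408. -365.   36.] [ 457. -316.   75.] [ 427. -342.   69.] ((432.45770263671875, -339.42059326171875), (43.498558044433594, 40.06095504760742), 66.35932922363281)
red [298. 239.] 18 [642.  15.  40.] [650.  26.  58.] [645.  20.  53.] 
blue [151. 232.] 99 [ 588. -377.   35.] [ 640. -327.   75.] [ 609. -355.   69.] ((613.2686157226562, -351.8242492675781), (41.671913146972656, 38.09653854370117), 59.65917205810547)
s
[... 1435 characters left out ...]
.46001434326172)
red [235. 335.] 571 [ 406. -368.   33.] [ 458. -316.   72.] [ 432. -345.   56.] ((433.0073547363281, -341.191650390625), (42.46270751953125, 40.58635711669922), 65.37260437011719)
red [420. 333.] 21 [ 740. -361.   31.] [ 749. -352.   34.] [ 744. -358.   32.] 
red [419. 340.] 15 [ 742. -363.   14.] [ 747. -360.   28.] [ 744. -361.   21.] 
blue [367. 161.] 423 [791. 244.  12.] [900. 250.  90.] [848. 249.  53.] ((845.3552856445312, 247.01234436035156), (5.80109977722168, 108.21875), 89.9798583984375)
blue [348. 326.] 199 [ 588. -380.   35.] [ 639. -328.   72.] [ 617. -347.   69.] ((613.6881103515625, -353.281005859375), (40.22869873046875, 39.90238571166992), 60.12614822387695)
```

View pics/cropA.png

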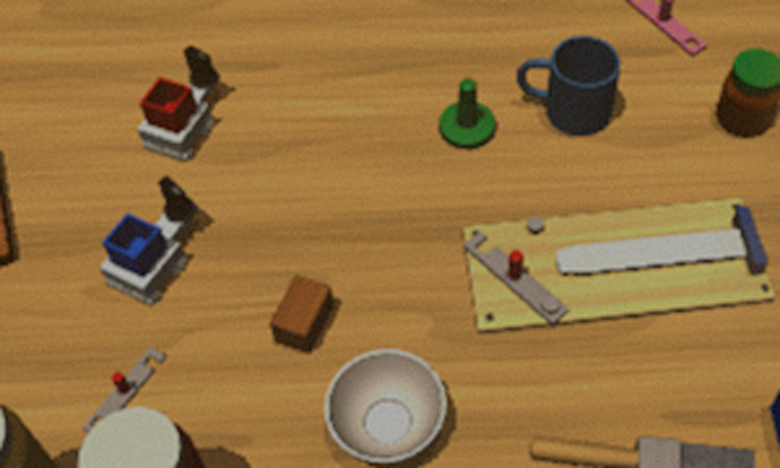

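The crop confirms it. The large grey strap is on the board, with its pivot at crop (550,305), post at (515,265) and slot end at (475,240). The grey one at (120,380) is shorter and the third is pink. Both carriers already have their knobs towards the robot.

```bash
cat >> h.py <<'E'
def tool():
    s=env.read_state();Rm=R.from_euler('xyz',s['eef_rot']).as_matrix()
    g=np.array(s['position'])+155*Rm[:,0]
    jy=np.degrees(np.arctan2(Rm[1,1],Rm[0,1]))
    return g,jy,Rm,s
def goto(x,y,z,yaw):
    """print delta (cm,deg) to bring grasp point to xyz with jaw yaw (mod 180) and tool straight down"""
    g,jy,Rm,s=tool()
    d=(yaw-jy+90)%180-90
    out=[]
    for dd in (d,d-180*np.sign(d)):
        a=np.radians(jy+dd);xd=np.array([0,0,-1.]);yd=np.array([np.cos(a),np.sin(a),0]);T=np.stack([xd,yd,np.cross(xd,yd)],1)
        rv=np.degrees(R.from_matrix(T@Rm.T).as_rotvec())
        dp=(np.array([x,y,z+155.])-s['position'])/10
        out.append(rv.round(2))
    print('dp cm',dp.round(2),'rot',out[0],'alt',out[1],'j7',s['joint_pos'][6].round(2))
def st():
    g,jy,Rm,s=tool();print('t',round(s['clock'],1),'g',g.round(1),'jaw',round(jy,1),'open',round(s['opening'],1),'F',np.round(s['ft_force'],1),'M',np.round(s['moment'],2),'j',np.round(s['joint_pos'],2),'xdir',Rm[:,0].round(3))
E
python3 - <<'E'
from h import *
st();goto(640,30,170,132-180)
for n in('scene','side'):
    f=load(n);W=world(f);z=W[...,2];X=W[...,0];Y=W[...,1];v=cv2.cvtColor(f['image'],cv2.COLOR_BGR2HSV)[...,2]
    for nm,cx,cy in(('red',433,-341),('blue',613,-352)):
        r=np.hypot(X-cx,Y-cy);
        for lo,hi in((15,25),(25,35),(35,45),(45,55),(58,90)):
            m=(r<100)&(r>35)&(z>lo)&(z<hi)
            if m.sum()>3:print(n,nm,lo,m.sum(),np.median(W[m],0).round(1),W[m].min(0).round(),W[m].max(0).round(),cv2.minAreaRect(W[m][:,:2].astype(np.float32)) if lo>50 else '')
E
```

```text
t 0.1 g [198.2 592.5 249.3] jaw 71.5 open 85.3 F [-0.4  0.2  0.4] M [ 0.02 -0.01  0.01] j [-1.32  0.52 -0.04  1.6   0.02  1.02 -0.11] xdir [-0.    -0.001 -1.   ]
dp cm [ 44.17 -56.26  -7.93] rot [5.00e-02 1.00e-02 6.05e+01] alt [ 2.000e-02 -5.000e-02 -1.195e+02] j7 -0.11
scene red 15 22 [ 422.7 -308.1   21.8] [ 369. -376.   17.] [ 472. -297.   25.] 
scene red 25 65 [ 396.  -313.7   31.4] [ 364. -375.   25.] [ 473. -296.   35.] 
scene red 35 53 [ 383.4 -310.2   38.8] [ 369. -371.   35.] [ 469. -297.   45.] 
scene red 45 21 [ 379.5 -310.9   51. ] [ 368. -326.   46.] [ 385. -297.   55.] 
scene red 58 65 [ 376.7 -310.2   71.2] [ 365. -326.   58.] [ 387. -297.   77.] ((373.46893310546875, -310.81695556640625), (30.771223068237305, 13.473538398742676), 54.28041458129883)
scene blue 15 28 [ 605.  -317.8   21.3] [ 551. -389.   15.] [ 651. -303.   24.] 
scene blue 25 87 [ 576.7 -325.1   31.7] [ 548. -389.   25.] [ 650. -302.   35.] 
scene blue 35 67 [ 567.  -319.2   38.8] [ 548. -388.   35.] [ 650. -304.   45.] 
scene blue 45 15 [ 564.6 -314.3   51.3] [ 552. -332.   46.] [ 571. -306.   55.] 

[... 487 characters left out ...]
 -306.   55.] 
side red 58 194 [ 374.8 -317.4   70.2] [ 361. -329.   58.] [ 387. -299.   74.] ((374.49383544921875, -314.1800537109375), (30.07761001586914, 12.080486297607422), 51.93022918701172)
side blue 15 96 [ 574.9 -345.2   21.6] [ 540. -392.   15.] [ 651. -323.   25.] 
side blue 25 276 [ 574.6 -335.    30.1] [ 540. -392.   25.] [ 653. -311.   35.] 
side blue 35 104 [ 561.4 -329.5   39.3] [ 543. -392.   35.] [ 649. -314.   45.] 
side blue 45 56 [ 554.3 -329.3   50. ] [ 544. -335.   45.] [ 572. -314.   55.] 
side blue 58 168 [ 556.3 -325.    70.6] [ 544. -336.   58.] [ 571. -310.   74.] ((557.7632446289062, -322.1196594238281), (29.97622299194336, 12.321170806884766), 41.72407150268555)
```

```bash
r='';
python3 -m jog '[1.84,-2.34,-0.33,0,0,-5,1.84,-2.34,-0.33,0,0,-5,1.84,-2.34,-0.33,0,0,-5,1.84,-2.34,-0.33,0,0,-5,1.84,-2.34,-0.33,0,0,-5]' 0 30
python3 -m jog '[1.84,-2.34,-0.33,0,0,-5,1.84,-2.34,-0.33,0,0,-5,1.84,-2.34,-0.33,0,0,-5,1.84,-2.34,-0.33,0,0,-5,1.84,-2.34,-0.33,0,0,-5]'
python3 -m jog '[1.84,-2.34,-0.33,0,0,-5,1.84,-2.34,-0.33,0,0,-5,1.84,-2.34,-0.33,0,0,-5,1.84,-2.34,-0.33,0,0,-5,1.84,-2.34,-0.33,0,0,-5]'
python3 -m jog '[1.84,-2.34,-0.33,0,0,-5,1.84,-2.34,-0.33,0,0,-5,1.84,-2.34,-0.33,0,0,-5,1.84,-2.34,-0.33,0,0,-5,1.84,-2.34,-0.33,0,0,-5]'
python3 -m jog '[1.84,-2.34,-0.33,0,0,-5,1.84,-2.34,-0.33,0,0,-5,1.84,-2.34,-0.33,0,0,-5,1.84,-2.34,-0.33,0,0,-5,0,0,0,0,0,0]'
python3 - <<'E'
from h import *
st();f=grab('wrist','w1')
E
```

```text
clock: 0.57
position: [291.0, 474.4, 388.0]
eef_rot: [-1.406, 1.571, -2.17]
ft_force: [0.4, 1.0, -0.6]
opening: 42.2
clock: 0.98
position: [382.9, 357.4, 371.5]
eef_rot: [-1.619, 1.571, -2.819]
ft_force: [-0.3, 1.8, 0.5]
opening: 42.6
clock: 1.4
position: [474.9, 240.5, 355.0]
eef_rot: [-1.277, 1.571, -2.913]
ft_force: [0.1, 0.2, 0.2]
opening: 42.7
clock: 1.82
position: [567.0, 123.5, 338.4]
eef_rot: [-1.109, 1.571, 3.102]
ft_force: [0.4, 1.0, 0.3]
opening: 43.0
clock: 2.23
position: [641.7, 26.1, 324.8]
eef_rot: [1.025, 1.568, -1.403]
ft_force: [0.2, -0.2, 0.8]
opening: 43.0
t 2.2 g [641.8  25.6 169.8] jaw -49.1 open 43.0 F [ 0.2 -0.2  0.8] M [-0.06 -0.01  0.03] j [-0.46  0.7   0.52  1.64 -0.42  0.91 -0.64] xdir [ 0.001 -0.003 -1.   ]
```

View pics/w1.png

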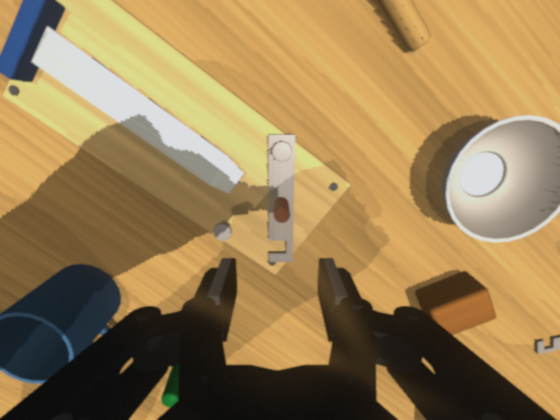

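Wrist view: pivot bolt head (281,150), hook bolt head (223,231), red post about (282,203) and slot end (281,258). The strap lies across the landing and the dovetail tip is at (240,178).

```bash
cat >> h.py <<'E'
def ray(f,u,v,z):
    M=cv2.Rodrigues(np.array(f['rvec'],float))[0];c=-M.T@np.array(f['tvec'],float).ravel()
    d=M.T@np.array([(u-f['cx'])/f['fx'],(v-f['cy'])/f['fy'],1.]);return c+d*(z-c[2])/d[2]
E
python3 - <<'E'
from h import *
f=load('wrist');I=f['image'];W=world(f)
for nm,u,v,z in(('pivot',281,150,23),('hook',223,231,23),('slot',281,245,15),('dove tipA',243,184,22),('dovetipB',234,189,22),('bowl',0,0,0)): print(nm,ray(f,u,v,z).round(1),W[v,u].round(1))
hsv=cv2.cvtColor(I,cv2.COLOR_BGR2HSV)
m=((hsv[...,0]<8)|(hsv[...,0]>172))&(hsv[...,1]>120)&(W[...,2]>45)
m[:, :270]=0;m[:,295:]=0;m[:190]=0;m[230:]=0
print('post top',W[m].mean(0) if m.any() else None,m.sum(),W[m].min(0),W[m].max(0))
X,Y,Z=W[...,0],W[...,1],W[...,2]
print('table',np.nanmedian(Z[60:100,300:340]))
reg=(X>540)&(X<720)&(Y>40)&(Y<290)
d=reg&(Z>18)&(Z<27)&(hsv[...,1]<60)
n,l,s,c=cv2.connectedComponentsWithStats(d.astype(np.uint8))
for i in range(1,n):
    if s[i,4]>60: print(s[i],cv2.minAreaRect(W[l==i][:,:2].astype(np.float32)),np.median(Z[l==i]))
st()
E
```

```text
pivot [681.4  55.2  23. ] [681.6  55.4  25. ]
hook [586.5  46.8  23. ] [586.7  46.9  23.5]
slot [609.4  -7.9  15. ] [608.   -9.2  10.7]
dove tipA [635.   61.3  22. ] [632.4  60.6  11.1]
dovetipB [625.9  64.7  22. ] [622.8  64.1  10.8]
bowl [618.9 311.9   0. ] [619.5 310.4   1.8]Traceback (most recent call last):
  File "<stdin>", line 7, in <module>
    return umr_minimum(a, axis, None, out, keepdims, initial, where)
ValueError: zero-size array to reduction operation minimum which has no identity
```

```bash
python3 -m jog '[0.1,-0.16,-2.8,0,0,0,0.1,-0.16,-2.8,0,0,0,0,0,-2.8,0,0,0,0,0,-2.6,0,0,0,0,0,-2.2,0,0,0]' 0 25
python3 -m jog '[0,0,0,0,0,0,0,0,0,0,0,0,0,0,0,0,0,0,0,0,0,0,0,0,0,0,0,0,0,0]' 1 25
python3 - <<'E'
from h import *
st()
g=tool()[0]
# pivot from grip & arc
import numpy as np
p0=np.array([681.5,55.3]);v=g[:2]-p0;r=np.hypot(*v);a0=np.degrees(np.arctan2(v[1],v[0]));print('r',r,'a0',a0)
a1=-85.2
n=10
pr=v
for k in range(1,n+1):
    a=np.radians(a0+(a1-a0)*k/n);q=50*np.array([np.cos(a),np.sin(a)]);print((q-pr)/10,(a1-a0)/n);pr=q
E
```

```text
clock: 2.7
position: [641.2, 28.9, 191.6]
eef_rot: [-1.043, 1.569, 2.824]
ft_force: [0.2, 1.1, -0.1]
opening: 42.5
clock: 3.12
position: [642.2, 28.1, 194.9]
eef_rot: [2.662, 1.569, 0.245]
ft_force: [-0.2, 0.7, -0.8]
opening: 13.2
t 3.1 g [642.5  28.2  39.9] jaw -48.5 open 13.2 F [-0.2  0.7 -0.8] M [-0.04  0.04 -0.  ] j [-0.4   0.87  0.41  1.69 -0.51  0.69 -0.56] xdir [ 0.002  0.    -1.   ]
r 47.48323787186811 a0 -145.21932967555617
[ 0.11402925 -0.5573364 ] 6.001932967555616
[ 0.36224797 -0.37796559] 6.001932967555616
[ 0.3997831  -0.33801635] 6.001932967555616
[ 0.43293531 -0.29436134] 6.001932967555616
[ 0.46134113 -0.24747917] 6.001932967555616
[ 0.48468915 -0.19788382] 6.001932967555616
[ 0.5027234  -0.14611902] 6.001932967555616
[ 0.51524615 -0.09275228] 6.001932967555616
[ 0.52212013 -0.03836867] 6.001932967555616
[0.52326996 0.01643559] 6.001932967555616
```

```bash
python3 -m jog '[0.26,-0.45,0,0,0,6,0.35,-0.37,0,0,0,6,0.4,-0.34,0,0,0,6,0.43,-0.29,0,0,0,6,0.46,-0.25,0,0,0,6]'
python3 -m jog '[0.48,-0.2,0,0,0,6,0.5,-0.15,0,0,0,6,0.52,-0.09,0,0,0,6,0.52,-0.04,0,0,0,6,0.52,0.02,0,0,0,6]'
python3 -m jog '[0,0,0,0,0,0,0,0,0,0,0,0,0,0,0,0,0,0,0,0,0,0,0,0]'
python3 - <<'E'
from h import *
st()
E
```

```text
clock: 3.53
position: [661.3, 10.7, 194.5]
eef_rot: [1.841, 1.57, -0.048]
ft_force: [0.4, -0.7, -0.9]
opening: 13.0
clock: 3.95
position: [686.7, 6.1, 194.5]
eef_rot: [1.071, 1.57, -0.295]
ft_force: [-1.4, 0.8, -1.6]
opening: 13.3
clock: 4.28
position: [686.3, 6.1, 194.2]
eef_rot: [0.924, 1.57, -0.449]
ft_force: [0.4, -2.6, 5.4]
opening: 13.3
t 4.3 g [686.5   6.1  39.2] jaw 11.3 open 13.3 F [ 0.4 -2.6  5.4] M [-0.57 -0.   -0.05] j [-0.19  0.88  0.16  1.55 -0.18  0.72  0.24] xdir [ 0.001 -0.    -1.   ]
```

```bash
python3 -m jog '[0,0,0,0,0,0,0,0,0,0,0,0,0,0,0,0,0,0,0,0,2,0,0,0,0,0,3,0,0,0]' 0
python3 -m jog '[-1,0,3,0,0,0,-1,0,3,0,0,0,-1,0,3,0,0,0,0,0,0,0,0,0,0,0,0,0,0,0]'
python3 -m jog '[0,0,0,0,0,0]'
python3 - <<'E'
from h import *
st();f=grab('wrist','w2')
E
```

```text
clock: 4.7
position: [685.2, 6.6, 241.3]
eef_rot: [-1.728, 1.566, -3.098]
ft_force: [-0.3, -0.1, -0.1]
opening: 42.9
clock: 5.12
position: [656.3, 6.5, 335.4]
eef_rot: [1.574, 1.568, 0.203]
ft_force: [-0.2, 0.6, 0.1]
opening: 42.9
clock: 5.2
position: [656.2, 6.6, 333.1]
eef_rot: [-2.246, 1.57, 2.667]
ft_force: [-0.4, -0.1, -0.6]
opening: 42.9
t 5.2 g [656.1   6.6 178.1] jaw 11.5 open 42.9 F [-0.4 -0.1 -0.6] M [0.02 0.04 0.01] j [-0.22  0.66  0.19  1.58 -0.15  0.92  0.22] xdir [-0.  0. -1.]
```

View pics/w2.png

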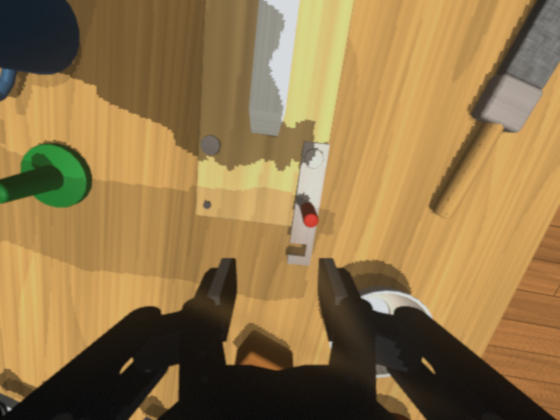

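The strap now points off the landing, with its pivot at (314,155), slot end at (297,262) and post at (310,218). I'll work out its angle against the rail and refine the rail pose.

Run:
```python
from h import *
f=load('wrist')
P={k:ray(f,*v) for k,v in dict(pivot=(314.5,155,23),hook=(210,145,23),slot=(303.5,250,15),sE1=(289,262,15),sE2=(309,265,15),sP1=(305,142,15),sP2=(329,143,15),dL=(250,131,22),dR=(279,135,22),bL=(197,214,10),bLt=(208,0,10),dLt=(262,0,22)).items()}
for k,v in P.items():print(k,v.round(1))
an=lambda a,b:np.degrees(np.arctan2(*(P[b]-P[a])[[1,0]]))
print('yaxis',an('pivot','hook'),'boardedge',an('bL','bLt'),'dove',an('dL','dLt'),'strap edges',an('sP1','sE1'),an('sP2','sE2'),'piv-slot',an('pivot','slot'))
```

```text
pivot [681.3  57.1  23. ]
hook [585.7  46.8  23. ]
slot [694.6 -42.   15. ]
sE1 [682.7 -58.7  15. ]
sE2 [704.3 -57.9  15. ]
sP1 [670.9  66.2  15. ]
sP2 [693.1  69.8  15. ]
dL [619.2  66.2  22. ]
dR [645.6  68.   22. ]
bL [579.3 -26.6  10. ]
bLt [565.8 162.3  10. ]
dLt [611.1 167.8  22. ]
yaxis -173.85436169015819 boardedge 94.09229718952098 dove 94.56498110886862 strap edges -84.60203919347218 -84.97185080268379 piv-slot -82.32972157961048
```

```bash
for i in 1; do
python3 -m jog '[-1.08,-1.71,0,0,0,-6.3,-1.08,-1.71,0,0,0,-6.3,-1.08,-1.71,0,0,0,-6.3,-1.08,-1.71,0,0,0,-6.3,-1.08,-1.71,0,0,0,-6.3]' -1
python3 -m jog '[-1.08,-1.71,0,0,0,-6.3,-1.08,-1.71,0,0,0,-6.3,-1.08,-1.71,0,0,0,-6.3,-1.08,-1.71,0,0,0,-6.3,-1.08,-1.71,0,0,0,-6.3]'
python3 -m jog '[-1.08,-1.71,0,0,0,-6.3,-1.08,-1.71,0,0,0,-6.3,-1.08,-1.71,0,0,0,-6.3,-1.08,-1.71,0,0,0,-6.3,-1.08,-1.71,0,0,0,-6.3]'
python3 -m jog '[-1.08,-1.71,0,0,0,-6.3,-1.08,-1.71,0,0,0,-6.3,-1.08,-1.71,0,0,0,-6.3,-1.08,-1.71,0,0,0,-6.3,-1.08,-1.71,0,0,0,-6.3]'
python3 -m jog '[0,0,0,0,0,0,0,0,0,0,0,0,0,0,0,0,0,0]'
done
python3 - <<'E'
from h import *
st();f=grab('wrist','w3')
E
```

```text
clock: 5.67
position: [601.7, -79.9, 332.2]
eef_rot: [-1.126, 1.569, -3.051]
ft_force: [1.5, 0.1, 0.1]
opening: 85.6
clock: 6.08
position: [547.7, -165.3, 332.3]
eef_rot: [-0.613, 1.569, -3.088]
ft_force: [-0.5, 0.0, 1.0]
opening: 85.6
clock: 6.5
position: [493.7, -250.8, 332.5]
eef_rot: [-0.091, 1.569, -3.116]
ft_force: [0.1, 0.4, -0.1]
opening: 85.5
clock: 6.92
position: [439.7, -336.4, 332.5]
eef_rot: [0.367, 1.569, 3.075]
ft_force: [0.2, -0.0, -0.3]
opening: 85.5
clock: 7.17
position: [440.7, -335.2, 332.7]
eef_rot: [0.064, 1.569, 2.78]
ft_force: [-0.8, 0.9, -0.4]
opening: 85.6
t 7.2 g [ 440.5 -335.1  177.7] jaw -114.4 open 85.6 F [-0.8  0.9 -0.4] M [-0.01 -0.   -0.03] j [ 0.01  0.64  0.78  1.89 -0.58  0.86 -0.91] xdir [-0.001  0.001 -1.   ]
```

View pics/w3.png

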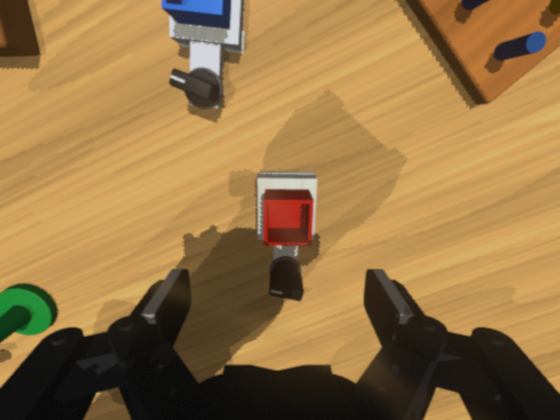

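Red carrier in the wrist view: cup rim spans about (263-312, 190-245), with the knob at (286,280) on the robot side. The carrier is almost aligned with the jaws.

Run:
```python
from h import *
f=load('wrist');I=f['image'];W=world(f);Z=W[...,2];hsv=cv2.cvtColor(I,cv2.COLOR_BGR2HSV)
for lo,hi in((62,80),):
    m=(np.hypot(W[...,0]-433,W[...,1]+341)<40)&(Z>lo)&(Z<hi)&(hsv[...,1]>120)
    q=W[m];print(m.sum(),cv2.minAreaRect(q[:,:2].astype(np.float32)),np.median(q[:,2]))
vv,uu=np.nonzero(m);print('px rect',cv2.minAreaRect(np.stack([uu,vv],1).astype(np.float32)))
m=(np.hypot(W[...,0]-376,W[...,1]+313)<30)&(Z>62)&(Z<80)
q=W[m];print('knob',m.sum(),cv2.minAreaRect(q[:,:2].astype(np.float32)),np.median(q[:,2]))
m=(np.hypot(W[...,0]-433,W[...,1]+341)<60)&(Z>25)&(Z<40)&(hsv[...,1]<60)
q=W[m];print('base',m.sum(),cv2.minAreaRect(q[:,:2].astype(np.float32)),np.median(q[:,2]))
c=ray(f,*cv2.minAreaRect(np.stack([uu,vv],1).astype(np.float32))[0],70);print(c)
```

```text
1001 ((432.1470947265625, -340.0111999511719), (40.01231384277344, 40.327903747558594), 65.19911193847656) 70.70950583946643
px rect ((287.4999694824219, 220.5), (48.99999237060547, 48.99999237060547), -0.0)
knob 581 ((373.43408203125, -312.5771484375), (30.014217376708984, 12.985313415527344), 52.41606521606445) 72.46419704305036
base 1379 ((421.7792663574219, -335.0926818847656), (54.019344329833984, 83.17870330810547), 65.0462646484375) 34.84175341218876
[ 433.55220147 -340.86722058   70.        ]
```

```bash
python3 -m jog '[-0.4,-0.25,-2.5,0,0,-0.4,-0.43,-0.24,-2.5,0,0,0,0,0,-2.5,0,0,0,0,0,-2.5,0,0,0,0,0,-2.1,0,0,0]' 
python3 -m jog '[0,0,0,0,0,0,0,0,0,0,0,0]'
python3 -c "
from h import *;st()"
python3 -m jog '[0,0,0,0,0,0,0,0,0,0,0,0,0,0,0,0,0,0,0,0,0,0,0,0,0,0,0,0,0,0]' 1 60
python3 -c "
from h import *;st()"
```

```text
clock: 7.63
position: [432.4, -339.6, 210.7]
eef_rot: [-0.569, 1.57, 2.14]
ft_force: [0.2, 0.6, 0.2]
opening: 85.3
clock: 7.8
position: [432.1, -340.2, 212.2]
eef_rot: [-0.178, 1.569, 2.53]
ft_force: [-0.1, -0.6, 0.4]
opening: 85.6
t 7.8 g [ 431.9 -340.1   57.2] jaw -114.8 open 85.6 F [-0.1 -0.6  0.4] M [-0.02 -0.01 -0.06] j [ 0.15  0.8   0.6   1.95 -0.75  0.63 -0.77] xdir [-0.001  0.001 -1.   ]
clock: 8.22
position: [432.3, -340.7, 213.5]
eef_rot: [-2.88, 1.569, -0.172]
ft_force: [-1.1, 2.3, 12.5]
opening: 39.4
t 8.2 g [ 432.5 -340.7   58.5] jaw -114.9 open 39.4 F [-1.1  2.3 12.5] M [0.73 0.05 0.03] j [ 0.15  0.79  0.6   1.95 -0.75  0.63 -0.77] xdir [ 0.001 -0.    -1.   ]
```

```bash
python3 -m jog '[0,0,1,0,0,0,0,0,2,0,0,0,0,0,2.5,0,0,0,0,0,2.5,0,0,0,0,0,2.5,0,0,0]' 1 80
python3 -m jog '[1.45,2.61,0,0,0,2.1,1.45,2.61,0,0,0,2.1,1.45,2.61,0,0,0,2.1,1.45,2.61,0,0,0,2.1,1.45,2.61,0,0,0,2.1]'
python3 -m jog '[1.45,2.61,0,0,0,2.1,1.45,2.61,0,0,0,2.1,1.45,2.61,0,0,0,2.1,1.45,2.61,0,0,0,2.1,1.45,2.61,0,0,0,2.1]'
python3 -m jog '[1.45,2.61,0,0,0,2.1,1.45,2.61,0,0,0,2.1,1.45,2.61,0,0,0,2.1,1.45,2.61,0,0,0,2.1,0,0,0,0,0,0]'
python3 -m jog '[0,0,0,0,0,0,0,0,0,0,0,0]'
python3 - <<'E'
from h import *
st();goto(635.7,25.6,80,94.6)
f=grab('wrist','w4');b=grab('side')
W=world(f);Z=W[...,2]
g=tool()[0]
m=(np.hypot(W[...,0]-g[0],W[...,1]-g[1])<120)&(Z>35)
I=f['image'].copy();cv2.imwrite('pics/w4.png',np.hstack([cv2.resize(I,(400,300)),cv2.resize(b['image'][120:300,180:420],(400,300))]))
E
```

```text
clock: 8.63
position: [431.6, -340.5, 319.2]
eef_rot: [-0.068, 1.57, 2.639]
ft_force: [0.8, -0.2, -3.5]
opening: 39.0
clock: 9.05
position: [504.8, -208.6, 318.2]
eef_rot: [-2.323, 1.57, 0.569]
ft_force: [1.6, -0.7, -3.6]
opening: 38.8
clock: 9.47
position: [577.3, -78.1, 318.2]
eef_rot: [-0.277, 1.571, 2.798]
ft_force: [0.2, -0.1, -4.0]
opening: 38.5
clock: 9.88
position: [636.7, 31.0, 317.5]
eef_rot: [-1.941, 1.568, 1.288]
ft_force: [0.2, -0.1, -3.9]
opening: 38.7
clock: 10.05
position: [634.6, 24.4, 317.9]
eef_rot: [1.124, 1.57, -1.94]
ft_force: [-0.9, -0.5, -4.0]
opening: 38.5
t 10.1 g [634.6  24.3 162.9] jaw -85.5 open 38.5 F [-0.9 -0.5 -4. ] M [-0.03  0.04 -0.01] j [-0.54  0.74  0.66  1.67 -0.54  0.92 -1.17] xdir [-0.    -0.001 -1.   ]
dp cm [ 0.11  0.12 -8.29] rot [ 0.04 -0.01  0.13] alt [-2.0000e-02 -6.0000e-02 -1.7987e+02] j7 -1.17
```

View pics/w4.png

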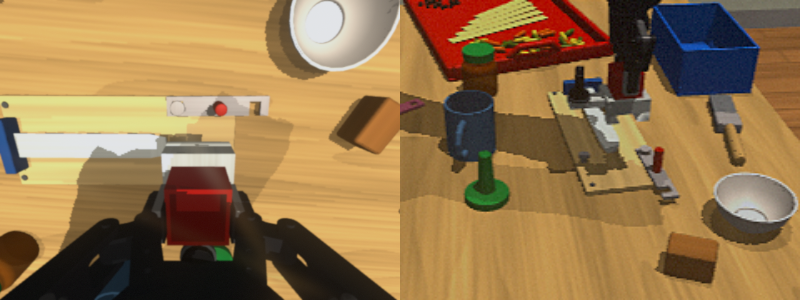

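The carrier is held level at (200,205) in the left view, with the dovetail running left from (160,145) and the strap clear on the far side. Next I measure the cup against the rail in this same view.

Run:
```python
from h import *
f=load('wrist');I=f['image'];W=world(f);X,Y,Z=W[...,0],W[...,1],W[...,2];hsv=cv2.cvtColor(I,cv2.COLOR_BGR2HSV)
red=((hsv[...,0]<8)|(hsv[...,0]>172))&(hsv[...,1]>120)
m=red&(Z>150)&(Z<190);q=W[m];q=q[q[:,2]>np.percentile(q[:,2],95)-6];print('cup',len(q),cv2.minAreaRect(q[:,:2].astype(np.float32)),np.median(q[:,2]),q.min(0),q.max(0))
m=(Z>18)&(Z<27)&(X>590)&(X<660)&(Y>75)&(Y<250)
q=W[m];print('dove',m.sum(),cv2.minAreaRect(q[:,:2].astype(np.float32)),np.median(q[:,2]))
# per-slice edges
for y in range(85,235,15):
    s=q[(q[:,1]>y)&(q[:,1]<y+15)]
    if len(s)>30:print(y+7,np.percentile(s[:,0],[1,99]).round(1),len(s))
m=(Z>6)&(Z<14)&(X>540)&(X<720)&(Y>-40)&(Y<290)
q=W[m]
for y in range(-20,250,30):
    s=q[(q[:,1]>y)&(q[:,1]<y+15)]
    if len(s)>30:print('board',y+7,np.percentile(s[:,0],[1,99]).round(1),np.median(s[:,2]).round(1))
for p in((178,107),):
    u,v=p[0]*1.4,p[1]*1.4;print('pivot',ray(f,u,v,23))
```

```text
cup 3268 ((633.9613037109375, 24.444690704345703), (41.74238967895508, 40.997127532958984), 5.103231906890869) 174.97075453328063 [611.5816398    4.20333592 169.95116907] [656.09508674  46.43673049 181.34253862]
dove 6383 ((624.946044921875, 162.609375), (32.370567321777344, 177.4877166748047), 4.409710884094238) 23.180807108799428
92 [614.8 645.7] 553
107 [613.5 644.5] 535
122 [612.2 643.1] 535
137 [610.9 642. ] 545
152 [609.9 641.3] 538
167 [608.6 640.6] 563
182 [607.6 639.4] 557
197 [606.4 638.5] 561
212 [605.2 637. ] 557
227 [603.9 636. ] 553
board -13 [639.5 700.5] 11.1
board 17 [639.5 698. ] 11.1
board 47 [637.2 695.6] 11.2
board 77 [571.4 692.8] 11.2
board 107 [568.8 690.4] 11.1
board 137 [566.5 688. ] 11.2
board 167 [563.9 686. ] 11.1
board 197 [561.8 684.2] 11.2
board 227 [559.2 681.8] 11.2
pivot [682.56139492  52.77309719  23.        ]
```

```bash
python3 -m jog '[0.08,0,-2,0,0,0,0.08,0,-2.5,0,0,0,0,0,-2.5,0,0,0,0,0,-1.5,0,0,0,0,0,-0.5,0,0,0]'
python3 -m jog '[0,0,0,0,0,0,0,0,-0.1,0,0,0,0,0,-0.1,0,0,0,0,0,0,0,0,0]'
python3 -m jog '[0,0,-0.1,0,0,0,0,0,0,0,0,0]'
python3 -m jog '[0,0,-0.1,0,0,0,0,0,0,0,0,0]'
python3 -c "
from h import *;st()"
```

```text
clock: 10.57
position: [635.8, 24.2, 225.4]
eef_rot: [0.069, 1.568, -2.995]
ft_force: [0.3, 0.4, -3.1]
opening: 38.6
clock: 10.9
position: [636.9, 24.8, 226.5]
eef_rot: [-3.046, 1.569, 0.174]
ft_force: [-0.1, -0.3, -4.0]
opening: 38.9
clock: 11.07
position: [636.7, 24.9, 224.9]
eef_rot: [-2.837, 1.57, 0.383]
ft_force: [-0.2, 0.7, -2.9]
opening: 38.7
clock: 11.23
position: [636.7, 24.9, 223.7]
eef_rot: [-2.889, 1.57, 0.332]
ft_force: [0.6, 1.4, -1.9]
opening: 39.2
t 11.2 g [636.7  24.9  68.7] jaw -85.5 open 39.2 F [ 0.6  1.4 -1.9] M [ 0.02 -0.07  0.01] j [-0.49  0.86  0.57  1.71 -0.63  0.76 -1.1 ] xdir [ 0.  0. -1.]
```

```bash
python3 -m jog '[-0.04,0,-0.1,0,0,0,0,0,0,0,0,0]'
python3 -m jog '[0,0,-0.05,0,0,0,0,0,0,0,0,0]'
python3 -c "
from h import *;st()"
```

```text
clock: 11.4
position: [636.5, 24.7, 223.6]
eef_rot: [-2.828, 1.569, 0.392]
ft_force: [-3.6, 0.9, 13.8]
opening: 38.6
clock: 11.57
position: [636.5, 24.6, 223.6]
eef_rot: [-2.714, 1.569, 0.506]
ft_force: [-6.3, 0.4, 22.5]
opening: 38.5
t 11.6 g [636.8  24.7  68.6] jaw -85.5 open 38.5 F [-6.3  0.4 22.5] M [0.63 1.41 0.08] j [-0.49  0.86  0.57  1.71 -0.63  0.76 -1.1 ] xdir [ 0.002  0.001 -1.   ]
```

```bash
python3 -m jog '[-0.05,0,0.18,0,0,0,0,0,0,0,0,0]'
python3 -m jog '[-0.06,0.8,0,0,0,0,-0.06,0.8,0,0,0,0,-0.04,0.5,0,0,0,0,-0.04,0.5,0,0,0,0,0,0,0,0,0,0]'
python3 -c "
from h import *;st()"
python3 -m jog '[-0.04,0.5,0,0,0,0,-0.04,0.5,0,0,0,0,0,0,0,0,0,0]'
python3 -c "
from h import *;st()"
```

```text
clock: 11.73
position: [635.7, 24.8, 224.1]
eef_rot: [-2.743, 1.57, 0.477]
ft_force: [0.2, 0.1, -3.5]
opening: 39.2
clock: 12.15
position: [633.6, 52.5, 223.7]
eef_rot: [-1.406, 1.57, 1.815]
ft_force: [0.2, 1.7, -0.4]
opening: 38.6
t 12.2 g [633.6  52.6  68.7] jaw -85.4 open 38.6 F [ 0.2  1.7 -0.4] M [ 0.43 -0.07  0.01] j [-0.53  0.86  0.57  1.71 -0.63  0.76 -1.14] xdir [-0.     0.001 -1.   ]
clock: 12.4
position: [632.8, 62.0, 223.7]
eef_rot: [-1.299, 1.57, 1.922]
ft_force: [-0.4, 1.9, -1.1]
opening: 39.3
t 12.4 g [632.8  62.   68.7] jaw -85.4 open 39.3 F [-0.4  1.9 -1.1] M [ 0.32 -0.09  0.04] j [-0.55  0.86  0.57  1.71 -0.63  0.76 -1.16] xdir [-0.  0. -1.]
```

```bash
python3 -m jog '[-0.077,1,0,0,0,0,-0.077,1,0,0,0,0,-0.077,1,0,0,0,0,0,0,0,0,0,0]'
python3 -m jog '[-0.077,1,0,0,0,0,-0.077,1,0,0,0,0,-0.077,1,0,0,0,0,-0.077,1,0,0,0,0,0,0,0,0,0,0]'
python3 -c "
from h import *;st()"
```

```text
clock: 12.73
position: [630.5, 93.8, 223.7]
eef_rot: [-1.59, 1.57, 1.633]
ft_force: [-0.6, 0.6, -2.9]
opening: 38.6
clock: 13.15
position: [627.3, 133.6, 223.7]
eef_rot: [-1.604, 1.57, 1.618]
ft_force: [-0.7, 0.8, -2.0]
opening: 38.7
t 13.2 g [627.3 133.8  68.7] jaw -85.3 open 38.7 F [-0.7  0.8 -2. ] M [ 0.25 -0.03 -0.03] j [-0.66  0.87  0.58  1.7  -0.64  0.78 -1.26] xdir [-0.     0.001 -1.   ]
```

```bash
python3 -m jog '[-0.077,1,0,0,0,0,-0.077,1,0,0,0,0,-0.077,1,0,0,0,0,-0.077,1,0,0,0,0,-0.077,1,0,0,0,0]'
python3 -m jog '[-0.077,1,0,0,0,0,-0.077,1,0,0,0,0,-0.077,1,0,0,0,0,-0.04,0.5,0,0,0,0,0,0,0,0,0,0]'
python3 -c "
from h import *;st()"
python3 -m jog '[0,0,0,0,0,0,0,0,0,0,0,0,0,0,0,0,0,0]' 0
python3 -m jog '[0,0,2.5,0,0,0,0,0,3,0,0,0,0,0,3,0,0,0,0,0,3,0,0,0,0,0,0,0,0,0]' 0
python3 -m jog '[-2.5,-0.7,0,0,0,5,-2,0,0,0,0,5,0,0,0,0,0,5,0,0,0,0,0,5,0,0,0,0,0,5]' 0.3
python3 -m jog '[0,0,0,0,0,7,0,0,0,0,0,7,0,0,0,0,0,7,0,0,0,0,0,7,0,0,0,0,0,7]' 
python3 -m jog '[0,0,0,0,0,7,0,0,0,0,0,0,0,0,0,0,0,0]'
python3 - <<'E'
from h import *
st();f=grab('wrist','w5')
E
```

```text
clock: 13.57
position: [623.5, 182.0, 223.8]
eef_rot: [-1.239, 1.571, 1.981]
ft_force: [0.3, -1.2, -2.3]
opening: 38.9
clock: 13.98
position: [620.7, 217.5, 223.7]
eef_rot: [-1.663, 1.57, 1.559]
ft_force: [0.1, -0.1, -3.6]
opening: 38.7
t 14.0 g [620.7 217.6  68.7] jaw -85.4 open 38.7 F [ 0.1 -0.1 -3.6] M [ 0.18 -0.06 -0.02] j [-0.79  0.89  0.6   1.65 -0.65  0.81 -1.39] xdir [ 0.     0.001 -1.   ]
clock: 14.23
position: [621.1, 215.3, 224.0]
eef_rot: [-2.461, 1.571, 0.759]
ft_force: [-0.5, 1.3, -0.9]
opening: 42.8
clock: 14.65
position: [622.3, 214.9, 344.5]
eef_rot: [-2.87, 1.564, 0.349]
ft_force: [0.0, 0.5, 1.1]
opening: 42.9
clock: 15.07
position: [575.8, 208.4, 339.0]
eef_rot: [-2.991, 1.57, 0.67]
ft_force: [0.3, 0.2, 0.5]
opening: 30.1
clock: 15.48
position: [576.1, 208.2, 338.9]
eef_rot: [1.968, 1.57, -0.043]
ft_force: [0.9, -0.6, 0.5]
opening: 29.7
clock: 15.73
position: [576.1, 208.1, 338.9]
eef_rot: [-3.012, 1.57, 1.373]
ft_force: [0.2, 0.4, 0.6]
opening: 30.0
t 15.7 g [576.1 208.2 183.9] jaw -18.8 open 30.0 F [0.2 0.4 0.6] M [-0.02  0.04 -0.03] j [-0.71  0.61  0.4   1.71 -0.29  0.88 -0.52] xdir [ 0.  0. -1.]
```

View pics/w5.png

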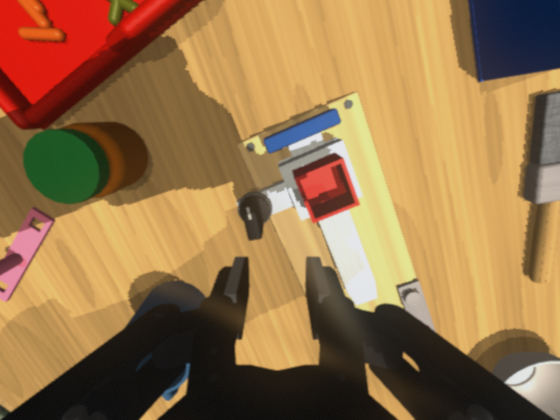

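The red carrier is on the dovetail near the blue stop, with its cup at (325,187) and its knob bar at (255,218).

```bash
cat >> h.py <<'E'
def knob(f,cx,cy,zl,zh,r=26):
    W=world(f);Z=W[...,2];v=f['image'].max(-1)
    m=(np.hypot(W[...,0]-cx,W[...,1]-cy)<r)&(Z>zl)&(Z<zh)&(v<120)
    q=W[m];print('knob',m.sum(),cv2.minAreaRect(q[:,:2].astype(np.float32)),np.median(q[:,2]))
def cup(f,cx,cy,zl,zh,r=34):
    W=world(f);Z=W[...,2];s=cv2.cvtColor(f['image'],cv2.COLOR_BGR2HSV)[...,1]
    m=(np.hypot(W[...,0]-cx,W[...,1]-cy)<r)&(Z>zl)&(Z<zh)&(s>100)
    q=W[m];print('cup',m.sum(),cv2.minAreaRect(q[:,:2].astype(np.float32)),np.median(q[:,2]))
E
python3 - <<'E'
from h import *
f=load('wrist');knob(f,556,211,75,92);cup(f,621,216,72,92);goto(556,211,73,-8.5)
E
```

```text
knob 526 ((555.4640502929688, 213.0693817138672), (29.04427719116211, 12.189125061035156), 83.12836456298828) 82.88827996593298
cup 1030 ((620.0292358398438, 217.58746337890625), (40.07081985473633, 40.35539627075195), 4.229025363922119) 80.8625874052386
dp cm [ -2.01   0.27 -11.08] rot [-1.00e-02  0.00e+00  1.03e+01] alt [ 0.000e+00  1.000e-02 -1.697e+02] j7 -0.52
```

```bash
python3 -m jog '[-1,0.24,-2,0,0,6,-1,0.24,-2,0,0,5.9,0,0,-2.5,0,0,0,0,0,-2.5,0,0,0,0,0,-1.9,0,0,0]' 0.2
python3 -m jog '[0,0,0,0,0,0,0,0,0,0,0,0]'
python3 -c "
from h import *;st()"
python3 -m jog '[0,0,0,0,0,0,0,0,0,0,0,0,0,0,0,0,0,0,0,0,0,0,0,0]' 1 60
python3 -c "
from h import *;st()"
```

```text
clock: 16.2
position: [555.5, 213.5, 228.1]
eef_rot: [-0.707, 1.57, -2.397]
ft_force: [-1.4, 0.8, -0.0]
opening: 34.1
clock: 16.37
position: [555.9, 213.4, 229.5]
eef_rot: [-0.68, 1.569, -2.369]
ft_force: [0.9, 0.2, 1.0]
opening: 34.1
t 16.4 g [555.7 213.2  74.5] jaw -6.8 open 34.1 F [0.9 0.2 1. ] M [ 0.04 -0.01  0.  ] j [-0.65  0.73  0.28  1.81 -0.31  0.64 -0.31] xdir [-0.001 -0.001 -1.   ]
clock: 16.7
position: [556.3, 213.7, 231.0]
eef_rot: [2.121, 1.569, 0.435]
ft_force: [-1.4, -1.5, 8.3]
opening: 10.9
t 16.7 g [556.5 213.8  76. ] jaw -6.6 open 10.9 F [-1.4 -1.5  8.3] M [-0.25  0.18  0.01] j [-0.65  0.73  0.27  1.81 -0.31  0.64 -0.31] xdir [ 0.002  0.001 -1.   ]
```

```bash
python3 -m jog '[0,0,0,0,0,-5,0,0,0,0,0,-5,0,0,0,0,0,-5,0,0,0,0,0,-5,0,0,0,0,0,-5]'
python3 -m jog '[0,0,0,0,0,-5,0,0,0,0,0,-5,0,0,0,0,0,-5,0,0,0,0,0,-5,0,0,0,0,0,-5]'
python3 -c "
from h import *;st()"
python3 -m jog '[0,0,0,0,0,-5,0,0,0,0,0,-5,0,0,0,0,0,-5,0,0,0,0,0,-5,0,0,0,0,0,-4]'
python3 -m jog '[0,0,0,0,0,0,0,0,0,0,0,0]'
python3 -c "
from h import *;st()"
```

```text
clock: 17.12
position: [556.4, 214.0, 231.0]
eef_rot: [2.757, 1.568, 0.63]
ft_force: [0.1, 1.6, 6.6]
opening: 10.8
clock: 17.53
position: [556.4, 213.7, 231.0]
eef_rot: [3.001, 1.568, 0.438]
ft_force: [0.7, -2.1, 7.0]
opening: 10.8
t 17.5 g [556.8 213.8  76. ] jaw -56.9 open 10.8 F [ 0.7 -2.1  7. ] M [-0.54 -0.31  0.2 ] j [-0.8   0.78  0.51  1.82 -0.57  0.69 -0.97] xdir [ 0.002  0.001 -1.   ]
clock: 17.95
position: [556.6, 212.9, 231.1]
eef_rot: [2.924, 1.568, -0.059]
ft_force: [0.9, -6.4, 9.2]
opening: 10.9
clock: 18.12
position: [556.6, 212.7, 231.1]
eef_rot: [2.757, 1.568, -0.222]
ft_force: [0.4, -8.1, 10.9]
opening: 10.8
t 18.1 g [557.  212.7  76.1] jaw -80.7 open 10.8 F [ 0.4 -8.1 10.9] M [-1.71 -0.13  0.12] j [-0.87  0.81  0.61  1.82 -0.68  0.72 -1.28] xdir [ 0.002 -0.001 -1.   ]
```

```bash
python3 -m jog '[0,0,0,0,0,0,0,0,0,0,0,0,0,0,0.5,0,0,0,0,0,2.5,0,0,0,0,0,3,0,0,0]' 0.2
python3 -m jog '[0,-1.5,3,0,0,0,0,-1.5,2,0,0,0,0,-2,0,0,0,0,0,0,0,0,0,0,0,0,0,0,0,0]' -1
python3 - <<'E'
from h import *
st();f=grab('wrist','w6');knob(f,555.5,213,75,92);cup(f,621,216,72,92)
E
python3 - <<'E'
from h import *
a=grab('scene');grab('side')
for n in('scene','side'):
    f=load(n);W=world(f);Z=W[...,2];h=cv2.cvtColor(f['image'],cv2.COLOR_BGR2HSV)
    m=(abs(h[...,0].astype(int)-115)<12)&(h[...,1]>130)&(h[...,2]>50)&(W[...,0]<780)&(W[...,0]>350)&(W[...,1]<-150)&(Z>55)&(Z<90)&(W[...,1]>-480)
    q=W[m];print(n,m.sum(),np.median(q,0),cv2.minAreaRect(q[:,:2].astype(np.float32)))
goto(613,-352,180,60)
E
```

```text
clock: 18.53
position: [555.4, 213.6, 289.6]
eef_rot: [0.251, 1.568, -2.727]
ft_force: [0.5, 0.7, 0.2]
opening: 33.8
clock: 18.95
position: [555.9, 163.0, 340.5]
eef_rot: [-2.219, 1.57, 1.086]
ft_force: [-0.3, 0.5, -0.4]
opening: 85.7
t 18.9 g [556.  163.1 185.5] jaw -80.7 open 85.7 F [-0.3  0.5 -0.4] M [ 0.02 -0.08 -0.1 ] j [-0.88  0.65  0.74  1.81 -0.55  0.9  -1.29] xdir [ 0.     0.001 -1.   ]
knob 559 ((555.1512451171875, 212.76182556152344), (29.38995933532715, 12.479697227478027), 10.984209060668945) 82.79522872147218
cup 1093 ((619.3621215820312, 217.32260131835938), (39.92824172973633, 40.20469665527344), 4.145031452178955) 80.91285201507951
scene 69 [ 619.85151424 -351.50171116   69.98916265] ((613.7922973632812, -351.92401123046875), (43.22902297973633, 38.88552474975586), 59.12836837768555)
side 154 [ 613.27595765 -357.81340918   69.76827733] ((613.2059936523438, -354.18524169921875), (41.34874725341797, 39.962615966796875), 60.29523468017578)
dp cm [  5.72 -51.64  -0.46] rot [-2.000e-02 -2.000e-02 -3.945e+01] alt [ 3.0000e-02 -3.0000e-02  1.4055e+02] j7 -1.29
```

```bash
python3 -m jog '[0.32,-2.87,0,0,0,-2.2,0.32,-2.87,0,0,0,-2.2,0.32,-2.87,0,0,0,-2.2,0.32,-2.87,0,0,0,-2.2,0.32,-2.87,0,0,0,-2.2]'
python3 -m jog '[0.32,-2.87,0,0,0,-2.2,0.32,-2.87,0,0,0,-2.2,0.32,-2.87,0,0,0,-2.2,0.32,-2.87,0,0,0,-2.2,0.32,-2.87,0,0,0,-2.2]'
python3 -m jog '[0.32,-2.87,0,0,0,-2.2,0.32,-2.87,0,0,0,-2.2,0.32,-2.87,0,0,0,-2.2,0.32,-2.87,0,0,0,-2.2,0.32,-2.87,0,0,0,-2.2]'
python3 -m jog '[0.32,-2.87,0,0,0,-2.2,0.32,-2.87,0,0,0,-2.2,0.32,-2.87,0,0,0,-2.2,0,0,0,0,0,0,0,0,0,0,0,0]'
python3 -m jog '[0,0,0,0,0,0,0,0,0,0,0,0]'
python3 - <<'E'
from h import *
st();f=grab('wrist','w7');cup(f,613,-353,62,80);knob(f,557.5,-320,62,80)
W=world(f);Z=W[...,2];s=cv2.cvtColor(f['image'],cv2.COLOR_BGR2HSV)[...,1]
m=(np.hypot(W[...,0]-613,W[...,1]+353)<60)&(Z>25)&(Z<40)&(s<60)
q=W[m];print('base',m.sum(),cv2.minAreaRect(q[:,:2].astype(np.float32)))
E
```

```text
clock: 19.52
position: [572.0, 19.6, 339.5]
eef_rot: [0.063, 1.57, -3.107]
ft_force: [0.9, 0.1, -0.8]
opening: 85.4
clock: 19.93
position: [588.2, -124.0, 339.4]
eef_rot: [-0.134, 1.57, 2.787]
ft_force: [0.9, -0.3, 0.8]
opening: 85.2
clock: 20.35
position: [604.4, -267.5, 339.2]
eef_rot: [-0.121, 1.57, 2.608]
ft_force: [0.7, -0.2, -0.2]
opening: 85.1
clock: 20.77
position: [613.3, -354.1, 338.9]
eef_rot: [0.673, 1.569, -2.997]
ft_force: [-0.5, 0.7, 0.5]
opening: 85.5
clock: 20.93
position: [614.1, -351.6, 339.4]
eef_rot: [-0.774, 1.57, 1.842]
ft_force: [-0.4, 0.6, -0.2]
opening: 85.4
t 20.9 g [ 614.1 -351.4  184.4] jaw -120.1 open 85.4 F [-0.4  0.6 -0.2] M [-0.02 -0.01  0.04] j [-0.    0.88  0.82  1.44 -0.68  1.12 -1.16] xdir [-0.     0.001 -1.   ]
cup 773 ((612.9935302734375, -352.3641662597656), (39.41726303100586, 40.41557312011719), 59.541866302490234) 70.85738767343913
knob 558 ((557.2175903320312, -320.045166015625), (30.06806755065918, 13.068615913391113), 44.423099517822266) 72.50353536465252
base 1570 ((600.8674926757812, -345.2280578613281), (53.82366943359375, 88.05416870117188), 59.98204040527344)
```

View pics/w7.png

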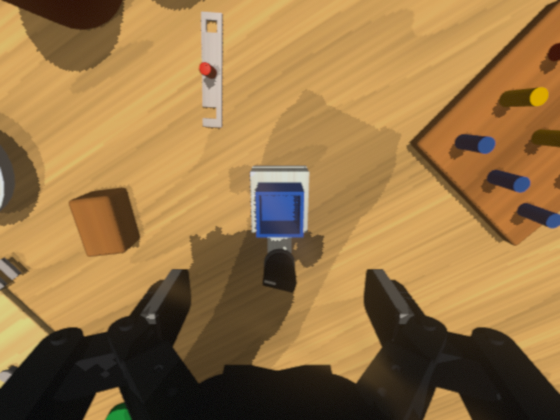

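The blue cup is centred at (279,210) with its knob at (280,270) below it. It hasn't moved and is aligned with the jaws.

```bash
python3 -m jog '[-0.05,-0.05,-2.6,0,0,0,-0.06,-0.04,-2.8,0,0,0,0,0,-2.8,0,0,0,0,0,-2.4,0,0,0,0,0,-1.9,0,0,0]' 
python3 -m jog '[0,0,0,0,0,0,0,0,0,0,0,0]'
python3 -c "
from h import *;st()"
python3 -m jog '[0,0,0,0,0,0,0,0,0,0,0,0,0,0,0,0,0,0,0,0,0,0,0,0,0,0,0,0,0,0]' 1 60
python3 -c "
from h import *;st();goto(636.3,24.9,163,94.4)"
```

```text
clock: 21.4
position: [612.6, -352.4, 212.8]
eef_rot: [-0.347, 1.569, 2.269]
ft_force: [-0.1, 0.4, -0.1]
opening: 84.9
clock: 21.57
position: [612.7, -353.1, 214.7]
eef_rot: [0.006, 1.57, 2.622]
ft_force: [0.6, -0.4, 1.2]
opening: 84.9
t 21.6 g [ 612.5 -353.1   59.7] jaw -120.1 open 84.9 F [ 0.6 -0.4  1.2] M [-0.02 -0.06  0.01] j [ 0.04  1.01  0.72  1.5  -0.78  0.93 -1.09] xdir [-0.001  0.001 -1.   ]
clock: 21.98
position: [612.7, -353.9, 216.0]
eef_rot: [-2.841, 1.569, -0.226]
ft_force: [-1.0, 2.0, 8.6]
opening: 38.8
t 22.0 g [ 612.9 -354.    61. ] jaw -120.2 open 38.8 F [-1.   2.   8.6] M [0.34 0.36 0.03] j [ 0.04  1.01  0.72  1.5  -0.78  0.93 -1.09] xdir [ 0.001 -0.    -1.   ]
dp cm [ 2.36 37.88 10.2 ] rot [-1.000e-02  8.000e-02  3.458e+01] alt [ 1.0000e-01  1.0000e-02 -1.4542e+02] j7 -1.09
```

```bash
python3 -m jog '[0,0,1,0,0,0,0,0,2,0,0,0,0,0,2.4,0,0,0,0,0,2.4,0,0,0,0,0,2.4,0,0,0]' 1 80
python3 -m jog '[0.148,2.37,0,0,0,2.16,0.148,2.37,0,0,0,2.16,0.148,2.37,0,0,0,2.16,0.148,2.37,0,0,0,2.16,0.148,2.37,0,0,0,2.16]'
python3 -m jog '[0.148,2.37,0,0,0,2.16,0.148,2.37,0,0,0,2.16,0.148,2.37,0,0,0,2.16,0.148,2.37,0,0,0,2.16,0.148,2.37,0,0,0,2.16]'
python3 -m jog '[0.148,2.37,0,0,0,2.16,0.148,2.37,0,0,0,2.16,0.148,2.37,0,0,0,2.16,0.148,2.37,0,0,0,2.16,0.148,2.37,0,0,0,2.16]'
python3 -m jog '[0.148,2.37,0,0,0,2.16,0,0,0,0,0,0,0,0,0,0,0,0,0,0,0,0,0,0]'
python3 - <<'E'
from h import *
st();f=grab('wrist','w8');I=f['image'];W=world(f);X,Y,Z=W[...,0],W[...,1],W[...,2];h=cv2.cvtColor(I,cv2.COLOR_BGR2HSV)
m=(abs(h[...,0].astype(int)-115)<14)&(h[...,1]>110)&(Z>150)&(Z<190)&(Y<70)&(Y>-20);q=W[m];q=q[q[:,2]>np.percentile(q[:,2],95)-6];print('cup',len(q),cv2.minAreaRect(q[:,:2].astype(np.float32)),np.median(q[:,2]))
m=(Z>18)&(Z<27)&(X>590)&(X<660)&(Y>80)&(Y<180)
q=W[m]
for y in range(85,180,15):
    s=q[(q[:,1]>y)&(q[:,1]<y+15)]
    if len(s)>30:
        e=np.percentile(s[:,0],[1,99]);print(y+7,e.round(1),e.mean().round(2), (e.mean()+.0766*(y+7.5-24.5)).round(1))
E
```

```text
clock: 22.4
position: [612.2, -353.9, 318.5]
eef_rot: [0.519, 1.571, 3.133]
ft_force: [-0.3, -0.4, -3.1]
opening: 38.6
clock: 22.82
position: [619.6, -234.3, 317.5]
eef_rot: [-2.049, 1.571, 0.755]
ft_force: [0.3, -0.7, -3.6]
opening: 38.9
clock: 23.23
position: [627.1, -115.8, 317.5]
eef_rot: [-2.396, 1.57, 0.597]
ft_force: [-0.1, -0.4, -3.3]
opening: 38.4
clock: 23.65
position: [634.5, 2.7, 317.5]
eef_rot: [-2.452, 1.57, 0.729]
ft_force: [0.6, -0.9, -3.8]
opening: 38.6
clock: 23.98
position: [636.0, 24.8, 317.3]
eef_rot: [2.235, 1.57, -0.831]
ft_force: [-0.6, -0.5, -4.2]
opening: 38.7
t 24.0 g [636.   24.8 162.3] jaw -85.7 open 38.7 F [-0.6 -0.5 -4.2] M [-0.05 -0.05  0.  ] j [-0.57  0.76  0.71  1.67 -0.59  0.94 -1.13] xdir [ 0. -0. -1.]
cup 2824 ((635.5319213867188, 24.957212448120117), (41.3870849609375, 40.57292175292969), 4.308917045593262) 171.99977283814601
92 [614.6 645.6] 630.14 635.4
107 [613.5 644.5] 628.99 635.3
122 [612.2 643.2] 627.72 635.2
137 [611.  642.2] 626.61 635.3
152 [610.  641.2] 625.6 635.4
167 [608.7 639.8] 624.27 635.2
182 [608.  639.1] 623.55 635.7
```

```bash
python3 -m jog '[0,0,-2,0,0,0,0,0,-2.5,0,0,0,0,0,-2.5,0,0,0,0,0,-1.5,0,0,0,0,0,-0.5,0,0,0]'
python3 -m jog '[0,0,0,0,0,0,0,0,0,0,0,0,0,0,0,0,0,0]'
python3 -c "
from h import *;st()"
```

```text
clock: 24.45
position: [635.5, 24.4, 225.8]
eef_rot: [-0.155, 1.568, 3.061]
ft_force: [-33.0, 5.9, 75.4]
opening: 38.6
clock: 24.7
position: [636.4, 24.8, 227.5]
eef_rot: [2.872, 1.57, -0.194]
ft_force: [-0.4, 0.6, -3.3]
opening: 39.4
t 24.7 g [636.5  24.8  72.5] jaw -85.7 open 39.4 F [-0.4  0.6 -3.3] M [ 0.03 -0.02  0.07] j [-0.52  0.87  0.62  1.71 -0.68  0.79 -1.07] xdir [ 0.001 -0.    -1.   ]
```

```bash
python3 -m jog '[-0.03,0,-0.08,0,0,0,0,0,0,0,0,0]'
python3 -m jog '[0,0,-0.05,0,0,0,0,0,0,0,0,0]'
python3 -m jog '[0,0,-0.05,0,0,0,0,0,0,0,0,0]'
python3 -c "
from h import *;st()"
```

```text
clock: 24.87
position: [635.8, 25.2, 226.2]
eef_rot: [3.067, 1.57, 0.001]
ft_force: [-0.2, 0.0, -2.9]
opening: 38.2
clock: 25.03
position: [635.9, 25.2, 226.1]
eef_rot: [-2.541, 1.57, 0.677]
ft_force: [-2.7, 0.5, 5.5]
opening: 38.6
clock: 25.2
position: [635.9, 25.2, 226.0]
eef_rot: [-2.412, 1.57, 0.805]
ft_force: [-6.5, 2.1, 14.6]
opening: 38.7
t 25.2 g [636.   25.3  71. ] jaw -85.6 open 38.7 F [-6.5  2.1 14.6] M [0.02 1.27 0.01] j [-0.52  0.87  0.62  1.71 -0.68  0.79 -1.06] xdir [ 0.     0.001 -1.   ]
```

```bash
python3 -m jog '[0,0,0.11,0,0,0,0,0,0,0,0,0]'
python3 -m jog '[-0.06,0.8,0,0,0,0,-0.06,0.8,0,0,0,0,-0.04,0.5,0,0,0,0,-0.04,0.5,0,0,0,0,0,0,0,0,0,0]'
python3 -c "
from h import *;st()"
python3 -m jog '[-0.04,0.5,0,0,0,0,-0.04,0.5,0,0,0,0,0,0,0,0,0,0]'
python3 -c "
from h import *;st()"
```

```text
clock: 25.37
position: [635.9, 25.3, 226.4]
eef_rot: [-3.049, 1.57, 0.169]
ft_force: [0.1, 0.6, -4.2]
opening: 38.9
clock: 25.78
position: [633.8, 52.9, 226.1]
eef_rot: [-1.703, 1.57, 1.517]
ft_force: [-0.4, 3.4, 0.5]
opening: 39.0
t 25.8 g [633.8  53.   71.1] jaw -85.5 open 39.0 F [-0.4  3.4  0.5] M [ 0.49 -0.01  0.02] j [-0.57  0.87  0.62  1.71 -0.68  0.79 -1.1 ] xdir [ 0.     0.001 -1.   ]
clock: 26.03
position: [633.0, 62.3, 226.1]
eef_rot: [-1.514, 1.57, 1.704]
ft_force: [-0.6, 2.1, 0.8]
opening: 38.5
t 26.0 g [633.   62.4  71.1] jaw -85.6 open 38.5 F [-0.6  2.1  0.8] M [ 0.56  0.04 -0.07] j [-0.58  0.87  0.63  1.71 -0.69  0.79 -1.12] xdir [-0.  0. -1.]
```

Entering cleanly. I'll slide on to y≈142, release, lift, and turn the jaws towards the knob.

```bash
python3 -m jog '[-0.077,1,0,0,0,0,-0.077,1,0,0,0,0,-0.077,1,0,0,0,0,-0.077,1,0,0,0,0,0,0,0,0,0,0]'
python3 -m jog '[-0.077,1,0,0,0,0,-0.077,1,0,0,0,0,-0.077,1,0,0,0,0,-0.077,1,0,0,0,0,0,0,0,0,0,0]'
python3 -c "
from h import *;st()"
python3 -m jog '[0,0,0,0,0,0,0,0,0,0,0,0,0,0,0,0,0,0]' 0
python3 -m jog '[0,0,2.5,0,0,0,0,0,3,0,0,0,0,0,3,0,0,0,0,0,3,0,0,0,0,0,0,0,0,0]' 0
python3 -m jog '[-2.5,-0.7,0,0,0,5,-2,0,0,0,0,5,0,0,0,0,0,5,0,0,0,0,0,5,0,0,0,0,0,5]' 0.2
python3 -m jog '[0,0,0,0,0,7,0,0,0,0,0,7,0,0,0,0,0,7,0,0,0,0,0,7,0,0,0,0,0,7]' 
python3 -m jog '[0,0,0,0,0,7,0,0,0,0,0,0,0,0,0,0,0,0]'
python3 - <<'E'
from h import *
st();f=grab('wrist','w9');cup(f,627,141,74,92);knob(f,562,136.5,75,92);goto(562,136.5,75,-12)
E
```

```text
clock: 26.45
position: [629.8, 104.3, 226.1]
eef_rot: [-1.671, 1.57, 1.549]
ft_force: [0.2, 1.9, 0.1]
opening: 38.5
clock: 26.87
position: [626.7, 144.2, 226.1]
eef_rot: [-1.696, 1.57, 1.524]
ft_force: [-0.2, 3.0, 0.7]
opening: 38.8
t 26.9 g [626.7 144.4  71.1] jaw -85.5 open 38.8 F [-0.2  3.   0.7] M [ 0.53 -0.02  0.03] j [-0.71  0.89  0.64  1.69 -0.7   0.8  -1.24] xdir [ 0.     0.001 -1.   ]
clock: 27.12
position: [626.8, 141.6, 226.1]
eef_rot: [-1.467, 1.57, 1.751]
ft_force: [0.0, 1.9, 0.8]
opening: 42.9
clock: 27.53
position: [628.0, 140.5, 346.5]
eef_rot: [-2.965, 1.564, 0.252]
ft_force: [-0.9, 0.5, 0.1]
opening: 42.5
clock: 27.95
position: [581.6, 134.1, 341.2]
eef_rot: [-2.596, 1.57, 1.062]
ft_force: [0.3, -0.2, -0.2]
opening: 33.8
clock: 28.37
position: [581.8, 133.9, 341.0]
eef_rot: [0.711, 1.571, -1.301]
ft_force: [0.9, 0.2, 0.5]
opening: 33.8
clock: 28.62
position: [581.9, 133.8, 341.1]
eef_rot: [-2.69, 1.57, 1.692]
ft_force: [0.7, 0.7, 0.3]
opening: 34.4
t 28.6 g [581.9 133.8 186.1] jaw -18.9 open 34.4 F [0.7 0.7 0.3] M [-0.   -0.01  0.  ] j [-0.63  0.6   0.45  1.75 -0.33  0.87 -0.36] xdir [-0.  0. -1.]
cup 784 ((625.8623657226562, 144.11260986328125), (39.34589385986328, 40.05192947387695), 4.568531513214111) 80.97991091712652
knob 507 ((561.1948852539062, 139.68426513671875), (28.977563858032227, 12.265302658081055), 79.46639251708984) 82.82023903608986
dp cm [ -1.99   0.26 -11.1 ] rot [-0.01 -0.01  6.93] alt [-1.0000e-02  1.0000e-02 -1.7307e+02] j7 -0.36
```

View pics/w9.png

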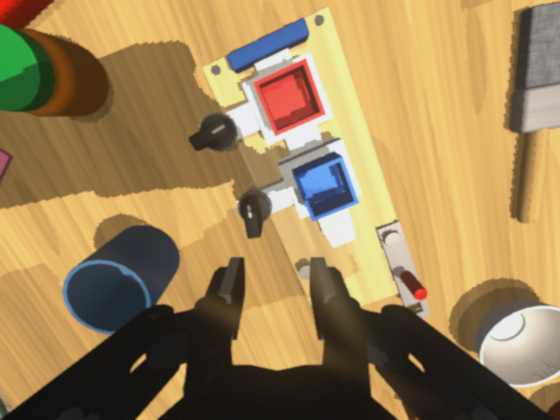

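Both carriers are on the rail. The blue knob bar is at (253,212) and the red one at (213,132), already turned.

```bash
python3 -m jog '[-1.03,0.29,-2,0,0,4.2,-1.03,0.29,-2,0,0,4.2,0,0,-2.5,0,0,0,0,0,-2.5,0,0,0,0,0,-2,0,0,0]' 0.2
python3 -m jog '[0,0,0,0,0,0,0,0,0,0,0,0]'
python3 -c "
from h import *;st()"
python3 -m jog '[0,0,0,0,0,0,0,0,0,0,0,0,0,0,0,0,0,0,0,0,0,0,0,0]' 1 60
python3 -m jog '[0,0,0,0,0,-5,0,0,0,0,0,-5,0,0,0,0,0,-5,0,0,0,0,0,-5,0,0,0,0,0,-5]'
python3 -m jog '[0,0,0,0,0,-5,0,0,0,0,0,-5,0,0,0,0,0,-5,0,0,0,0,0,-5,0,0,0,0,0,-5]'
python3 -m jog '[0,0,0,0,0,-5,0,0,0,0,0,-5,0,0,0,0,0,-5,0,0,0,0,0,-5,0,0,0,0,0,0]'
python3 -m jog '[0,0,0,0,0,0,0,0,0,0,0,0]'
python3 -c "
from h import *;st()"
```

```text
clock: 29.08
position: [560.8, 140.2, 229.5]
eef_rot: [-0.696, 1.57, -2.449]
ft_force: [0.7, 0.1, 0.7]
opening: 34.1
clock: 29.25
position: [561.2, 139.9, 230.7]
eef_rot: [-0.777, 1.569, -2.53]
ft_force: [0.2, -1.0, 0.2]
opening: 34.3
t 29.2 g [560.9 139.8  75.7] jaw -10.4 open 34.3 F [ 0.2 -1.   0.2] M [-0.02 -0.03 -0.02] j [-0.57  0.72  0.33  1.86 -0.37  0.62 -0.2 ] xdir [-0.001 -0.001 -1.   ]
clock: 29.58
position: [561.6, 140.1, 232.3]
eef_rot: [2.097, 1.569, 0.347]
ft_force: [-3.3, -1.1, 7.0]
opening: 10.7
clock: 30.0
position: [561.7, 140.5, 232.3]
eef_rot: [2.748, 1.568, 0.558]
ft_force: [-1.2, 0.7, 6.7]
opening: 11.2
clock: 30.42
position: [561.9, 139.9, 232.4]
eef_rot: [2.828, 1.568, 0.201]
ft_force: [1.6, -3.0, 6.0]
opening: 10.8
clock: 30.83
position: [561.9, 139.2, 232.3]
eef_rot: [2.625, 1.568, -0.353]
ft_force: [0.8, -7.1, 10.2]
opening: 10.6
clock: 31.0
position: [562.0, 139.2, 232.4]
eef_rot: [2.746, 1.568, -0.226]
ft_force: [1.0, -7.1, 8.2]
opening: 10.5
t 31.0 g [562.4 139.1  77.4] jaw -80.3 open 10.5 F [ 1.  -7.1  8.2] M [-1.68 -0.3  -0.03] j [-0.78  0.8   0.65  1.87 -0.72  0.71 -1.11] xdir [ 0.003 -0.001 -1.   ]
```

```bash
python3 -m jog '[0,0,0,0,0,0,0,0,0,0,0,0,0,0,0.5,0,0,0,0,0,2.5,0,0,0,0,0,3,0,0,0]' 0.2
python3 -m jog '[0,0,3,0,0,6,0.9,-1,2,0,0,6,0.9,-1,0,0,0,6,0.9,-1,0,0,0,6,0.9,-1,0,0,0,6]' 0
python3 -m jog '[0.9,-1,0,0,0,6,0.9,-1,0,0,0,6,0.9,-1,0,0,0,6,0.9,-1,0,0,0,6,0.9,-1,0,0,0,6]'
python3 -m jog '[0.9,-1,0,0,0,6,0.9,-1,0,0,0,6,0.9,-1,0,0,0,6,0.9,-1,0,0,0,6,0,0,0,0,0,0]'
python3 -m jog '[0,0,0,0,0,0,0,0,0,0,0,0]'
python3 - <<'E'
from h import *
st();f=grab('wrist','w10')
for n in('scene','side'):
    g=grab(n);print(n);knob(g,561.3,139.7,74,92);knob(g,555.5,213,74,92)
h=cv2.cvtColor(f['image'],cv2.COLOR_BGR2HSV);W=world(f);Z=W[...,2]
m=((h[...,0]<8)|(h[...,0]>172))&(h[...,1]>120)&(np.hypot(W[...,0]-686,W[...,1]-6)<30)&(Z>48)&(Z<60)
q=W[m];print(m.sum(),q.mean(0),q.min(0),q.max(0)); goto(686.5,6,39,5.2)
E
```

```text
clock: 31.42
position: [560.7, 140.2, 291.0]
eef_rot: [0.128, 1.568, -2.843]
ft_force: [-0.7, 1.1, 0.8]
opening: 34.1
clock: 31.83
position: [597.5, 100.0, 342.1]
eef_rot: [3.111, 1.57, 0.669]
ft_force: [0.0, -0.3, -0.7]
opening: 42.7
clock: 32.25
position: [642.6, 49.7, 341.7]
eef_rot: [2.604, 1.571, 0.685]
ft_force: [0.9, -0.8, 0.2]
opening: 42.2
clock: 32.67
position: [679.1, 7.6, 341.7]
eef_rot: [0.62, 1.569, -0.882]
ft_force: [1.2, -0.4, 0.9]
opening: 42.8
clock: 32.83
position: [677.9, 10.7, 341.2]
eef_rot: [-2.396, 1.57, 2.38]
ft_force: [-0.4, 0.6, 1.1]
opening: 42.6
t 32.8 g [677.8  10.7 186.2] jaw 3.6 open 42.6 F [-0.4  0.6  1.1] M [ 0.04  0.01 -0.  ] j [-0.33  0.7   0.37  1.52 -0.28  0.97  0.19] xdir [-0.  0. -1.]
scene
knob 58 ((560.5562744140625, 138.9934539794922), (30.255096435546875, 11.29730224609375), 12.394594192504883) 82.68964481672968
knob 49 ((557.1528930664062, 211.32028198242188), (27.79668617248535, 10.560990333557129), 11.306805610656738) 83.00526693434782
side
knob 49 ((562.5411987304688, 134.3211669921875), (12.9725980758667, 29.47441864013672), 89.85215759277344) 79.31342304612889
knob 41 ((555.388916015625, 210.97564697265625), (25.424396514892578, 15.906418800354004), 11.62978458404541) 79.68826411987337
151 [687.03279341   4.79603985  54.06661622] [680.92586026  -1.4840947   50.9870568 ] [693.0142437   10.5950608   55.84181553]
dp cm [  0.85  -0.5  -14.72] rot [-0.01 -0.01  1.46] alt [-2.0000e-02  2.0000e-02 -1.7854e+02] j7 0.19
```

View pics/w10.png

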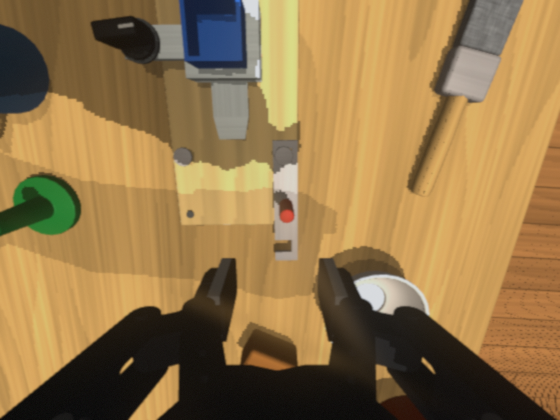

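The strap is still clear, with its post at (287,214) measured at (687,5), and both knobs read about 1.43 rad. Next I grip the post.

```bash
python3 -m jog '[0.45,-0.28,-3,0,0,1.5,0.45,-0.28,-3,0,0,0,0,0,-3,0,0,0,0,0,-3,0,0,0,0,0,-2.6,0,0,0]' 0 30
python3 -m jog '[0,0,0,0,0,0,0,0,0,0,0,0]'
python3 -m jog '[0,0,0,0,0,0,0,0,0,0,0,0,0,0,0,0,0,0,0,0,0,0,0,0]' 1 30
python3 - <<'E'
from h import *
st();p=np.array([681.9,55.5]);g=tool()[0][:2];v=g-p;a0=np.arctan2(v[1],v[0]);print(np.hypot(*v),np.degrees(a0))
pr=v
for k in range(1,19):
    a=np.radians(-85.2-5*k);q=49.5*np.array([np.cos(a),np.sin(a)]);print(k,((q-pr)/10).round(2));pr=q
E
```

```text
clock: 33.4
position: [686.7, 5.2, 193.2]
eef_rot: [-1.569, 1.57, -3.048]
ft_force: [0.5, -0.6, 0.0]
opening: 42.6
clock: 33.57
position: [686.9, 4.9, 194.7]
eef_rot: [-1.486, 1.569, -2.966]
ft_force: [0.2, -0.2, 0.8]
opening: 42.6
clock: 33.9
position: [687.9, 4.6, 197.2]
eef_rot: [1.59, 1.568, 0.111]
ft_force: [-1.6, 0.9, 9.6]
opening: 13.0
t 33.9 g [688.3   4.7  42.2] jaw 5.3 open 13.0 F [-1.6  0.9  9.6] M [0.11 0.29 0.04] j [-0.27  0.89  0.29  1.55 -0.34  0.74  0.26] xdir [ 0.003  0.    -1.   ]
51.25094070134633 -82.82157106488802
1 [-0.66  0.13]
2 [-0.43  0.02]
3 [-0.43  0.06]
4 [-0.42  0.09]
5 [-0.41  0.13]
6 [-0.4   0.17]
7 [-0.38  0.2 ]
8 [-0.36  0.23]
9 [-0.34  0.26]
10 [-0.32  0.29]
11 [-0.29  0.32]
12 [-0.26  0.34]
13 [-0.23  0.37]
14 [-0.2   0.38]
15 [-0.16  0.4 ]
16 [-0.13  0.41]
17 [-0.09  0.42]
18 [-0.05  0.43]
```

```bash
python3 -m jog '[-0.5,0.1,0,0,0,-5,-0.45,0.03,0,0,0,-5,-0.43,0.06,0,0,0,-5,-0.42,0.09,0,0,0,-5,-0.41,0.13,0,0,0,-5]'
python3 -c "
from h import *;st()"
python3 -m jog '[-0.4,0.17,0,0,0,-5,-0.38,0.2,0,0,0,-5,-0.36,0.23,0,0,0,-5,-0.34,0.26,0,0,0,-5,-0.32,0.29,0,0,0,-5]'
python3 -m jog '[-0.29,0.32,0,0,0,-5,-0.26,0.34,0,0,0,-5,-0.23,0.37,0,0,0,-5,-0.2,0.38,0,0,0,-5,0,0,0,0,0,0]'
python3 -c "
from h import *;st()"
```

```text
clock: 34.32
position: [666.0, 8.3, 197.3]
eef_rot: [1.904, 1.567, -0.016]
ft_force: [3.9, -1.0, 5.7]
opening: 13.2
t 34.3 g [666.6   8.3  42.3] jaw -20.0 open 13.2 F [ 3.9 -1.   5.7] M [-0.52 -0.62  0.01] j [-0.35  0.89  0.4   1.62 -0.47  0.72 -0.07] xdir [ 0.004 -0.    -1.   ]
clock: 34.73
position: [647.9, 19.3, 197.2]
eef_rot: [2.198, 1.567, -0.159]
ft_force: [1.0, -5.6, 6.6]
opening: 13.0
clock: 35.15
position: [637.9, 33.9, 197.2]
eef_rot: [2.488, 1.568, -0.219]
ft_force: [-4.0, -2.7, 12.7]
opening: 12.5
t 35.1 g [638.4  33.8  42.2] jaw -65.1 open 12.5 F [-4.  -2.7 12.7] M [-0.51  0.65 -0.09] j [-0.51  0.91  0.59  1.71 -0.71  0.74 -0.7 ] xdir [ 0.003 -0.001 -1.   ]
```

```bash
python3 -m jog '[-0.2,0.4,0,0,0,-5,-0.16,0.42,0,0,0,-5,-0.12,0.43,0,0,0,-5,-0.08,0.3,0,0,0,-3,0,0,0,0,0,0]'
python3 -c "
from h import *;st()"
python3 -m jog '[-0.02,0.2,0,0,0,-2,0,0,0,0,0,0]'
python3 -c "
from h import *;st()"
```

```text
clock: 35.57
position: [632.7, 49.3, 197.2]
eef_rot: [2.79, 1.566, -0.229]
ft_force: [2.3, -4.3, 10.3]
opening: 13.0
t 35.6 g [633.3  49.1  42.2] jaw -83.0 open 13.0 F [ 2.3 -4.3 10.3] M [-0.9  -0.44 -0.14] j [-0.58  0.93  0.66  1.73 -0.79  0.77 -0.97] xdir [ 0.004 -0.001 -1.   ]
clock: 35.73
position: [632.5, 50.8, 197.2]
eef_rot: [2.805, 1.567, -0.247]
ft_force: [2.8, -5.7, 10.1]
opening: 13.1
t 35.7 g [633.1  50.7  42.2] jaw -84.9 open 13.1 F [ 2.8 -5.7 10.1] M [-1.38 -0.38 -0.09] j [-0.59  0.94  0.67  1.73 -0.8   0.77 -1.  ] xdir [ 0.004 -0.001 -1.   ]
```

```bash
for k in 1; do
python3 -m jog '[0,0.1,0,0,0,-0.5,0,0,0,0,0,0]'
python3 -m jog '[0,0.1,0,0,0,-0.5,0,0,0,0,0,0]'
python3 -m jog '[0,0.1,0,0,0,0,0,0,0,0,0,0]'
done
python3 -c "
from h import *;st()"
```

```text
clock: 35.9
position: [632.5, 51.3, 197.2]
eef_rot: [2.716, 1.566, -0.344]
ft_force: [2.2, -7.7, 8.9]
opening: 12.8
clock: 36.07
position: [632.5, 51.6, 197.3]
eef_rot: [2.542, 1.566, -0.527]
ft_force: [1.5, -12.6, 8.0]
opening: 13.0
clock: 36.23
position: [632.5, 52.0, 197.3]
eef_rot: [2.407, 1.565, -0.663]
ft_force: [2.0, -16.7, 8.9]
opening: 12.8
t 36.2 g [633.1  51.5  42.3] jaw -85.9 open 12.8 F [  2.  -16.7   8.9] M [-3.72 -0.33 -0.05] j [-0.6   0.94  0.68  1.73 -0.8   0.77 -1.01] xdir [ 0.004 -0.003 -1.   ]
```

```bash
python3 -m jog '[0,0.15,0,0,0,0,0,0,0,0,0,0]'
python3 -m jog '[0,0,0,0,0,0,0,0,0,0,0,0,0,0,0,0,0,0,0,0,2,0,0,0]' 0
python3 -m jog '[0,-1,3,0,0,0,0,-2,3,0,0,0,0,-2,3,0,0,0,0,-2,2,0,0,0,0,0,0,0,0,0]'
python3 -m jog '[0,0,0,0,0,0,0,0,0,0,0,0]'
python3 - <<'E'
from h import *
st();f=grab('wrist','w11')
I=f['image'];u,v=proj(f,[[634,50,20]])[0].astype(int);print(u,v)
c=I[max(v-110,0):v+110,max(u-150,0):u+150];print(max(u-150,0),max(v-110,0));cv2.imwrite('pics/w11c.png',cv2.resize(c,None,fx=2.6,fy=2.6,interpolation=cv2.INTER_CUBIC))
E
```

```text
clock: 36.4
position: [632.4, 52.5, 197.3]
eef_rot: [2.233, 1.564, -0.837]
ft_force: [1.8, -20.5, 8.7]
opening: 13.1
clock: 36.73
position: [630.7, 56.9, 213.0]
eef_rot: [-0.221, 1.567, 2.996]
ft_force: [-0.6, 0.3, -0.7]
opening: 42.7
clock: 37.15
position: [631.9, -18.0, 330.0]
eef_rot: [2.93, 1.565, -0.141]
ft_force: [0.6, -1.1, -0.1]
opening: 42.7
clock: 37.32
position: [631.5, -12.8, 324.6]
eef_rot: [-1.293, 1.57, 1.924]
ft_force: [-0.7, 0.9, -0.8]
opening: 43.1
t 37.3 g [631.4 -12.6 169.6] jaw -85.7 open 43.1 F [-0.7  0.9 -0.8] M [-0.02 -0.01 -0.01] j [-0.57  0.78  0.81  1.68 -0.66  0.97 -1.01] xdir [-0.     0.001 -1.   ]
211 194
61 84
```

View pics/w11c.png

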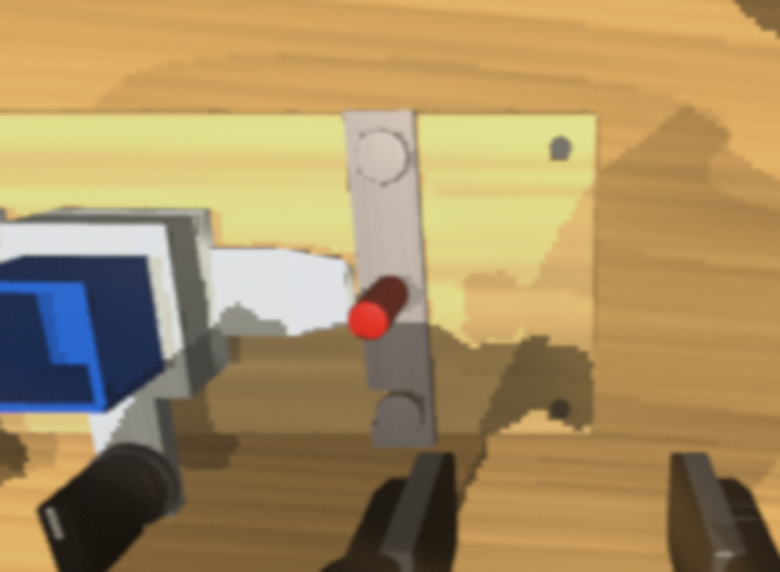

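The strap lies across the end, with its pivot at (382,157) and hook bolt head at (400,412) over the slot. I'll check numerically how far home it is.

Run:
```python
from h import *
f=load('wrist');c=lambda u,v:(61+(u+.5)/2.6-.5,84+(v+.5)/2.6-.5)
P=lambda u,v,z:ray(f,*c(u,v),z)[:2]
L=[P(345,115,15),P(372,435,15)];Rr=[P(413.5,113,15),P(434,435,15)]
a=(L[0]+Rr[0])/2;b=(L[1]+Rr[1])/2;d=(b-a)/np.linalg.norm(b-a);n=np.array([-d[1],d[0]])
pv,hk=P(382,157,23),P(400,412,23)
print('strap yaw',np.degrees(np.arctan2(d[1],d[0])),'bolts yaw',np.degrees(np.arctan2(*(hk-pv)[::-1])),'widths',np.linalg.norm(L[0]-Rr[0]),np.linalg.norm(L[1]-Rr[1]))
print('pivot off',(pv-a)@n,'hook off',(hk-a)@n,'dist',np.linalg.norm(hk-pv),pv,hk)
h=cv2.cvtColor(f['image'],cv2.COLOR_BGR2HSV);W=world(f);Z=W[...,2]
m=((h[...,0]<8)|(h[...,0]>172))&(h[...,1]>120)&(np.hypot(W[...,0]-633,W[...,1]-51)<30)&(Z>48)&(Z<60)
q=W[m];print('post',q.mean(0),q.min(0),q.max(0))
cup(f,626,144,74,92)
```

```text
strap yaw -175.38341581503843 bolts yaw -175.59420126532854 widths 23.64531476177295 24.315996823409115
pivot off 1.6705545708703016 hook off 1.3240712364423677 dist 94.18144130760345 [680.86501936  53.43731838] [586.96188585  46.20230604]
post [632.78663577  50.54583261  53.47870732] [625.15394113  44.6948301   48.03069885] [638.99192113  57.20890134  55.69359558]
cup 1549 ((625.0059204101562, 143.01605224609375), (40.50361633300781, 41.596797943115234), 3.9553794860839844) 80.14645529663778
```

```bash
python3 -m jog '[-1,-2,3,0,0,0,-1,-2,3,0,0,0,-1,-2,3,0,0,0,0,0,0,0,0,0,0,0,0,0,0,0]'
python3 - <<'E'
from h import *
a=grab('scene','scene9');g=grab('side')
for f in (a,g): knob(f,561.3,139.7,74,92);knob(f,555.5,213,74,92)
st()
E
```

```text
clock: 37.78
position: [601.5, -73.9, 415.7]
eef_rot: [-2.864, 1.569, 0.352]
ft_force: [-0.4, 0.2, -1.4]
opening: 42.8
knob 50 ((561.5081787109375, 137.75076293945312), (30.788272857666016, 10.137542724609375), 13.863597869873047) 82.39521108794287
knob 48 ((555.0911865234375, 211.65089416503906), (28.18735694885254, 9.990523338317871), 10.987028121948242) 83.02900443089761
knob 47 ((562.402099609375, 135.30706787109375), (29.7668514251709, 12.338376998901367), 3.0505058765411377) 79.66296326220281
knob 40 ((555.5547485351562, 210.4175567626953), (25.69910430908203, 14.352540969848633), 2.1755638122558594) 79.84555413136712
t 37.9 g [601.6 -72.2 258.9] jaw -85.6 open 43.1 F [ 0.2 -0.1 -0.4] M [-0.01 -0.   -0.01] j [-0.54  0.65  0.9   1.67 -0.56  1.1  -0.97] xdir [-0.001  0.001 -1.   ]
```

View pics/scene9.png

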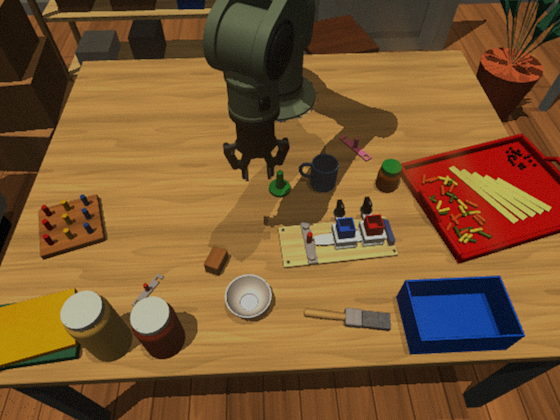

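The overview shows both carriers on the rail at (346,230) and (374,228). The strap is across the end at (310,243), the other objects haven't moved, and there is no yellow carrier anywhere. I'm handing in.

```bash
python3 -c "
from h import *;print(env.sign_off())"
```

```text
the job is handed in; nothing more can be done
None
```

The sorting rail is set up and handed in at about 38 s on the clock. I swung the strap clear and slid the red and then the blue carrier onto the dovetail, knobs on the robot's side. I turned both knobs clockwise and swung the strap back onto the second bolt. No yellow carrier was on the table.

**Last checks:**
- **Carriers:** both are fully on the rail, centred at about rail x +90 mm (red) and +17 mm (blue).
- **Knobs:** the bar angles give about 1.45 rad for both. The final scene-camera readings are 1.41 (blue) and 1.46 (red). The side camera reads about 1.6 for both, but it sees the bars poorly. All of these are past the 1.2 rad firm mark.
- **Strap:** it lies within 0.2° of the line between the bolts, and a 20 N closing push stopped firmly. The hook bolt measured 1.3 mm off the strap's middle line, towards the closed end of the slot. About 0.5 mm would be the geometric limit; I put the difference down to camera error and play in the pivot hole. It looks home.
- **Other objects:** in the last picture they are where they started.

**Force spike:** setting the blue carrier on the landing gave a brief 75 N reading at the wrist, below the 120 N limit. It slid on normally afterwards.

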